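# Set up tube moulds and charge them with wax offcuts

## Robot

A 7-joint arm with a two-finger parallel gripper is mounted at the origin on a cart in front of the work surface, level with it; the furniture and walls round the work are solid. World frame = base frame: x ahead of the robot, y to its left, z up, the work surface at z = 0. Lengths are in m, angles in rad, forces in N, time in s.
With the tool pointing down it reaches from about 0.425 to 0.825 m from the base axis. Payload 3.6 kg.
Tool frame: the origin (TCP) lies at the very end of the fingers, on their centre line; the grasp point (between the pads) lies 19 mm behind it; z points along the fingers, x is the direction in which the jaws open and shut, and the axes are right-handed (so a half turn about z gives the same grasp; the last joint's range is limited). The gripper opens to 85 mm and grips with 20 to 120 N. Pads are 22 mm wide; open, the fingers measure 114 mm over their backs; the gripper's body (76 mm by 85 mm) begins 54 mm behind the grasp point. The pads swing forward as they close: fully open they stand 13 mm farther back than shut.
Start: joints at [-1.198, 0.615, -0.013, 1.423, 0.008, 1.103, -0.04], TCP at [0.252, 0.599, 0.231] pointing down, gripper open.
Joint ranges: [-3.12, 3.12], [-0.3, 2.06], [-1.34, 1.32], [0.26, 2.42], [-1.36, 4.5], [0.01, 1.98], [-2.84, 2.84]. Speed limits (rad/s): [2.79, 2.79, 3.14, 3.14, 3.14, 3.14, 3.14].

## Interface

Orientations are given as a unit quaternion [x, y, z, w].
In Python, from workcell import r gives the robot as it stands. The module is installed in compiled form; this text tells all that it offers.
- The arm moves only by the tool servo_tool, never from a script. Its argument "moves" is a list of rows, each a list of 7 numbers: the shift along the world's x, y, z in mm, then the turn, a rotation vector about the world's x, y, z in rad, then the opening in per cent of the stroke, from 0 (shut) to 100 (fully open). In form: [[tx, ty, tz, rx, ry, rz, hand], ...]. A call has 1 to 20 rows; each row shifts and turns the pose as measured when the row begins; what a row does not reach is not made up. A row lasts 1/10 s, in which the tool goes at most 50 mm and 8.59 degrees, less where a joint would pass 70% of its speed; a pose out of reach is approached as far as the arm can. A call with a gripper value outside its range is refused whole. The fingers move at their own pace and stop on an object; "newtons" is the grip in N (left out, the last holds). Time passes only in rows, so rows that do not move let the fingers close. It gives the time, the measured TCP pose, the force and the opening at its end, in the units of the state.
- r.get_state(): the state, without advancing time (a new reading comes with each control period).
- r.grab_frame(name): name is "scene" or "side" or "wrist"; returns a dict with "img" (400x640x3 uint8, red, green, blue), "z_map" (400x640 float32, m along the optical axis (not along the pixel's ray), 0 where there is no reading), "fx", "fy", "cx", "cy" (pixels), "k1" (the pictures are not rectified: a ray, as slopes to the right and down, at radius r is drawn at 1 + k1 r^2 times it, then the intrinsics apply), "origin" and "rotation" of the camera in the world. Camera axes: x right, y up, looking along -z (the intrinsics and any distortion apply to the point x, -y, -z); pixel columns grow to the right and rows downward; lengths in m; the calibration is good to about 2 mm. A picture is of the moment at which its call begins.
- r.job_done(): hands the job in, once; it reports no verdict.
The state is a dict: "t": time; "q": joint angles; "qvel": joint speeds; "effort": joint torques, N m; "tool_pos": TCP position; "ee_rot": TCP orientation; "wrist_force": force on the tool from outside, world axes, zero at the start; "moment": the same for the moment, N m; "opening": finger opening in m.
Only numpy, scipy, OpenCV 4.12 (cv2) and the standard library are available. Lean on these libraries where they do the work, as an engineer would, in place of code of your own. Each camera call takes 0.05 s, during which the arm holds its last target.

## Task

Get the candle moulds ready for casting: stand up every tube mould that lies on the table by tipping it up over the edge of its foot, without lifting the foot clear of the table. Then empty each of the two scoops of wax offcuts through the funnel of an upright mould, all its pieces into one mould and a different mould for each scoop (a third mould, if there is one, just stands empty), and set the empty scoops back down flat on the table. Leave the other things on the table where they are.

Things in the scene. Friction and masses are not known exactly. Their poses are not given: they have to be found in the camera images.
- mould_1_mid (a point): bare aluminium candle mould, 180 mm long, 0.45 kg (may be absent): tube 44 mm outside, 39 inside; closed heavy foot 66 x 66 x 8 mm; the other end a funnel opening into a collar 66 mm outside, 61 inside, 26 mm long. Starts lying on a side of foot and collar, axis level, 33 mm up. Point: on its axis, 90 mm from both ends; x from foot to mouth (up when it stands), y and z square to the foot's sides
- mould_1_foot (a point): centre of the underside of mould_1's foot, axes as mould_1_mid. The collar's middle, 167 mm from here along x, can be held across its 66 mm; lightly held (20 N), the mould swings between the pads about the line on which the fingers close
- mould_2_mid (a point): bare aluminium candle mould, 180 mm long, 0.45 kg (may be absent): tube 44 mm outside, 39 inside; closed heavy foot 66 x 66 x 8 mm; the other end a funnel opening into a collar 66 mm outside, 61 inside, 26 mm long. Starts lying on a side of foot and collar, axis level, 33 mm up. Point: on its axis, 90 mm from both ends; x from foot to mouth (up when it stands), y and z square to the foot's sides
- mould_2_foot (a point): centre of the underside of mould_2's foot, axes as mould_2_mid. The collar's middle, 167 mm from here along x, can be held across its 66 mm; lightly held (20 N), the mould swings between the pads about the line on which the fingers close
- mould_3_mid (a point): bare aluminium candle mould, 180 mm long, 0.45 kg (may be absent): tube 44 mm outside, 39 inside; closed heavy foot 66 x 66 x 8 mm; the other end a funnel opening into a collar 66 mm outside, 61 inside, 26 mm long. Starts lying on a side of foot and collar, axis level, 33 mm up. Point: on its axis, 90 mm from both ends; x from foot to mouth (up when it stands), y and z square to the foot's sides
- mould_3_foot (a point): centre of the underside of mould_3's foot, axes as mould_3_mid. The collar's middle, 167 mm from here along x, can be held across its 66 mm; lightly held (20 N), the mould swings between the pads about the line on which the fingers close
- scoop_a_mid (a point): steel scoop, 0.14 kg, on its flat bottom: trough 80 mm long, 47 wide, 36 high, walls 3 mm, open only at the top and front; four loose offcuts in it slide out once its nose is tipped down 40 to 50 degrees. Point: mid-trough, 18 mm above its bottom; x to the open nose (lip 40 mm ahead), z up. Round wooden handle 18 mm thick, level, axis 10 mm above this point, 46 to 117 mm behind it
- offcut_a1_mid (a point): white wax offcut, 8 x 26 x 8 mm (long along y), 10 g, one of the four that start in scoop_a; point: its centre
- offcut_a2_mid (a point): white wax offcut, 8 x 26 x 8 mm (long along y), 10 g, one of the four that start in scoop_a; point: its centre
- offcut_a3_mid (a point): white wax offcut, 8 x 26 x 8 mm (long along y), 10 g, one of the four that start in scoop_a; point: its centre
- offcut_a4_mid (a point): white wax offcut, 8 x 26 x 8 mm (long along y), 10 g, one of the four that start in scoop_a; point: its centre
- scoop_b_mid (a point): steel scoop, 0.14 kg, on its flat bottom: trough 80 mm long, 47 wide, 36 high, walls 3 mm, open only at the top and front; four loose offcuts in it slide out once its nose is tipped down 40 to 50 degrees. Point: mid-trough, 18 mm above its bottom; x to the open nose (lip 40 mm ahead), z up. Round wooden handle 18 mm thick, level, axis 10 mm above this point, 46 to 117 mm behind it
- offcut_b1_mid (a point): white wax offcut, 8 x 26 x 8 mm (long along y), 10 g, one of the four that start in scoop_b; point: its centre
- offcut_b2_mid (a point): white wax offcut, 8 x 26 x 8 mm (long along y), 10 g, one of the four that start in scoop_b; point: its centre
- offcut_b3_mid (a point): white wax offcut, 8 x 26 x 8 mm (long along y), 10 g, one of the four that start in scoop_b; point: its centre
- offcut_b4_mid (a point): white wax offcut, 8 x 26 x 8 mm (long along y), 10 g, one of the four that start in scoop_b; point: its centre
- pillar_brown: russet pillar candle, 68 mm thick, 88 mm high, a bystander to leave alone; point: centre of its underside

How it is judged:
By the outcome, as a careful person would: the job done as asked, in the order asked, and still so for the second after the job is handed in, with the robot touching nothing.
Of mould_1, mould_2, mould_3 only 2 to 3 are there at a start; the rules pass over those that are not, and their reading is None.
At some moment in a run one of mould_1, mould_2, mould_3 may be knocked a few centimetres aside while the robot is not near it.
It also fails if it takes over 200 s, if anything falls off the work surface, if the arm or the gripper's body presses on something with over 40 N, if the wrist force passes 120 N, or if a joint passes its speed limit or range.

## Working session

There is one attempt and no reset: what is moved stays moved. The work goes in short steps, Python scripts to look and compute and a tool call to move; the robot and the scene stay as the last step left them, time stands still between calls to the robot, and variables do not carry over. Pictures are saved under pics/ and viewed, and the job is handed in when it is done.

Besides the shell and the picture viewer there is one more tool, called after "Call:" by a JSON object that holds its "name" and its "arguments". servo_tool: Moves the arm, as the interface text tells. Its arguments: {"type":"object","properties":{"moves":{"type":"array","items":{"type":"array","items":{"type":"number"}}},"newtons":{"type":"number"}},"required":["moves"]}

```bash
mkdir -p pics; ls -la; cat > h.py <<'E'
import numpy as np, cv2
from workcell import r
def save(f,n): cv2.imwrite('pics/'+n+'.png', f['img'][:,:,::-1])
def pts(f):
    H,W=f['z_map'].shape
    v,u=np.mgrid[0:H,0:W].astype(float)
    a=(u-f['cx'])/f['fx']; b=(v-f['cy'])/f['fy']
    x,y=a.copy(),b.copy()
    for _ in range(15):
        k=1+f['k1']*(x*x+y*y); x=a/k;y=b/k
    z=f['z_map']
    P=np.stack([x*z,-y*z,-z],-1)
    R=np.array(f['rotation'])
    if R.size==4:
        from scipy.spatial.transform import Rotation as Ro
        R=Ro.from_quat(R).as_matrix()
    W_=P@R.T+np.array(f['origin'])
    W_[z<=0]=np.nan
    return W_
E
python3 - <<'E'
from h import *
print(r.get_state())
for n in ['scene','side','wrist']:
    f=r.grab_frame(n); save(f,n+'0'); np.savez('f_%s0.npz'%n,**f)
    print(n,f['origin'],f['rotation'],f['fx'],f['k1'],(f['z_map']>0).mean())
E
```

```text
total 12
drwxr-xr-x  3 agent agent 4096 Dec  6 08:55 .
drwxr-xr-x 23 root  root  4096 Dec  6 08:55 ..
drwxr-xr-x  2 agent agent 4096 Dec  6 08:55 pics
{'t': 0.0, 'q': array([-1.19846758,  0.61593022, -0.01261665,  1.42495608,  0.00810756,
        1.10337432, -0.04039895]), 'qvel': array([ 0.00231164, -0.0003151 , -0.00147167, -0.00117239, -0.00065926,
       -0.00143793, -0.00014307]), 'effort': array([ 5.19623263e-04, -4.69209552e+01,  2.59114802e-01, -1.71034563e+01,
        9.91190609e-03,  9.45976790e-03, -5.34413516e-06]), 'tool_pos': array([0.25210992, 0.59826599, 0.23011205]), 'ee_rot': array([ 8.33147913e-01,  5.53048680e-01, -1.07775520e-03,  7.42599638e-04]), 'wrist_force': array([-0.06119906, -0.02878187,  0.05579924]), 'moment': array([-0.08234706,  0.01895034, -0.02058305]), 'opening': 0.08530862477746831}
scene [-0.10313785 -0.64373992  0.89111119] [ 0.36900533 -0.16727663 -0.35545292  0.84232228] 485.8394565972224 0.006596234614339206 0.9930859375
side [0.51957909 0.99070474 0.75338178] [-0.0100867   0.47643984  0.87882051 -0.02403842] 391.64472034323666 -0.032458760651992644 0.9958984375
wrist [0.18045956 0.62932995 0.37224905] [-0.12965259 -0.08486818  0.5469847   0.82267572] 330.74291593843503 -0.06129670408295763 0.99594140625
```

View pics/scene0.png

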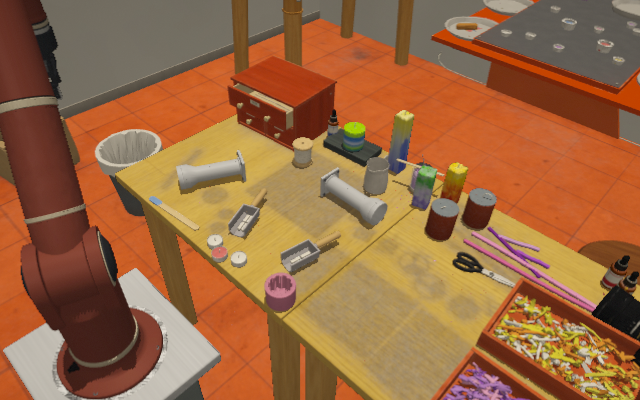

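View pics/side0.png

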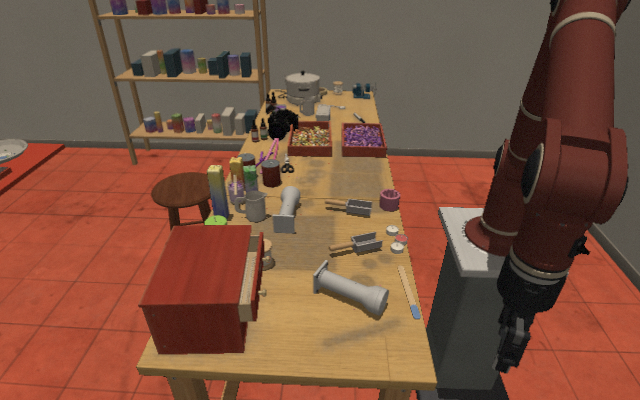

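View pics/wrist0.png

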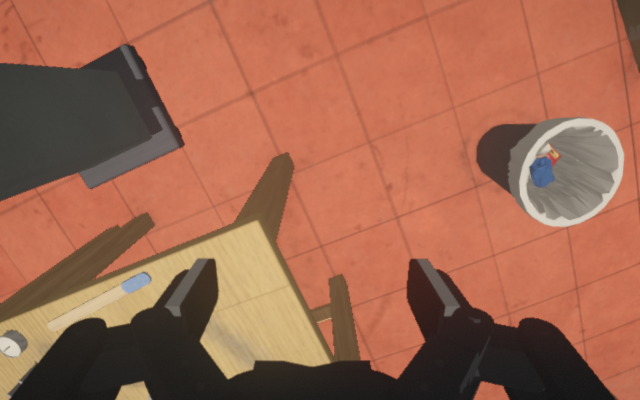

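Two moulds lie on the table: one with its foot at (241,168) and collar at (183,178) in the scene view, the other with its foot at (328,182) and collar at (376,210). The scoops are at (245,218) and (300,257). I'll build a height map next.

```bash
cat > hm.py <<'E'
import sys
from h import *
tag=sys.argv[1]
fs=[r.grab_frame(n) for n in ['scene','side']]
S=1000; x0,x1,y0,y1=0.2,0.95,-0.4,0.5
# image: up = +x, left=+y ; 1px=1.25mm
sc=800.
H=int((x1-x0)*sc);W=int((y1-y0)*sc)
out=[]
for f,n in zip(fs,['scene','side']):
    P=pts(f).reshape(-1,3);C=f['img'].reshape(-1,3)
    np.savez(f'c_{n}_{tag}.npz',P=P,C=C)
    m=np.isfinite(P).all(1)&(P[:,2]>-0.03)&(P[:,2]<0.3)&(P[:,0]>x0)&(P[:,0]<x1)&(P[:,1]>y0)&(P[:,1]<y1)
    P=P[m];C=C[m]
    o=np.argsort(P[:,2]);P=P[o];C=C[o]
    im=np.zeros((H,W,3),np.uint8)
    i=((x1-P[:,0])*sc).astype(int).clip(0,H-2);j=((y1-P[:,1])*sc).astype(int).clip(0,W-2)
    for a in(0,1):
        for b in (0,1): im[i+a,j+b]=C[:,::-1]
    for g in np.arange(0.2,0.95,0.1):
        cv2.line(im,(0,int((x1-g)*sc)),(W,int((x1-g)*sc)),(255,255,0),1); cv2.putText(im,'%.1f'%g,(0,int((x1-g)*sc)),0,.4,(255,255,255),1)
    for g in np.arange(-0.4,0.5,0.1):
        cv2.line(im,(int((y1-g)*sc),0),(int((y1-g)*sc),H),(255,255,0),1); cv2.putText(im,'%.1f'%g,(int((y1-g)*sc),10),0,.4,(255,255,255),1)
    cv2.imwrite(f'pics/top_{n}_{tag}.png',im)
E
python3 hm.py 0
```

```text
(no output)
```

View pics/top_scene_0.png

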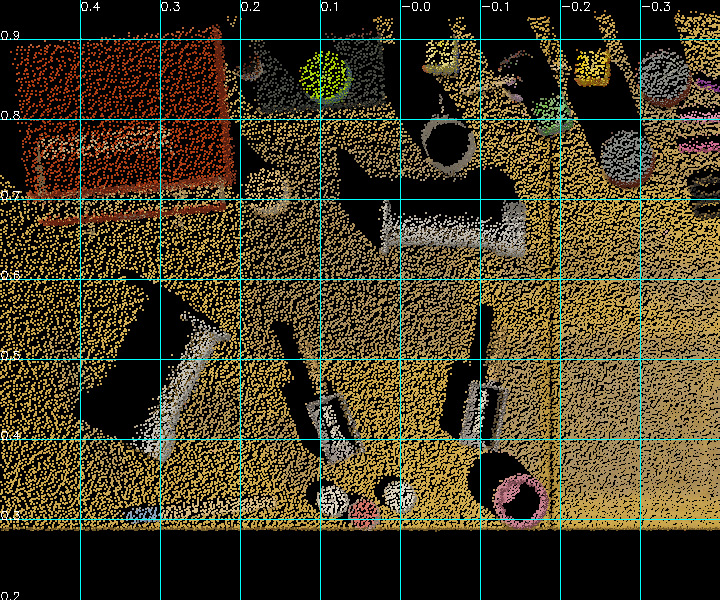

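View pics/top_side_0.png

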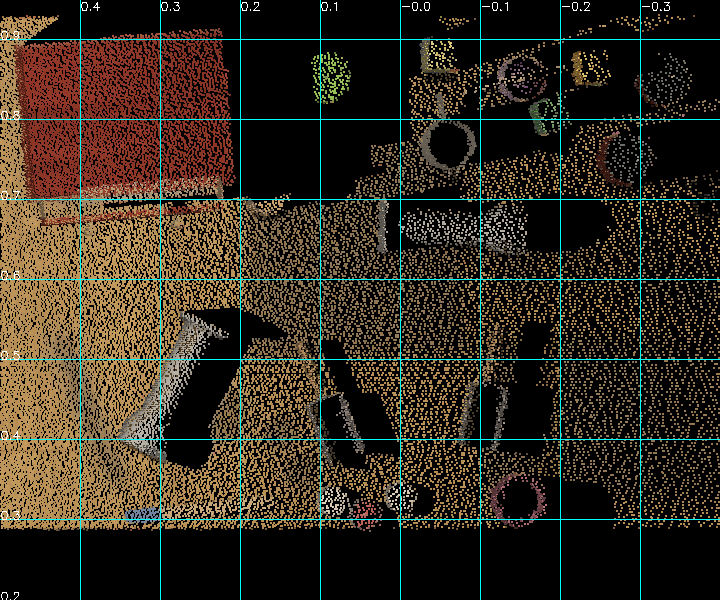

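```bash
cat > fit.py <<'E'
import sys
from h import *
from scipy.optimize import least_squares
def cloud(tag):
    Ps=[];Cs=[]
    for n in ['scene','side']:
        d=np.load(f'c_{n}_{tag}.npz');Ps.append(d['P']);Cs.append(d['C'].astype(int))
    return Ps,Cs
def box(p,c,h):
    q=np.abs(p-c)-h
    return np.linalg.norm(np.maximum(q,0),axis=1)+np.minimum(q.max(1),0)
def mould_d(L):
    a=L[:,0];rho=np.hypot(L[:,1],L[:,2])
    foot=box(L,np.array([.004,0,0]),np.array([.004,.033,.033]))
    poly=np.array([[.008,.022],[.137,.022],[.154,.033],[.18,.033],[.18,.0305],[.154,.0305],[.14,.0195]])
    d=np.abs(foot)
    for (a0,r0),(a1,r1) in zip(poly[:-1],poly[1:]):
        e=np.array([a1-a0,r1-r0]);l2=e@e
        t=(((a-a0)*e[0]+(rho-r0)*e[1])/l2).clip(0,1)
        d=np.minimum(d,np.hypot(a-a0-t*e[0],rho-r0-t*e[1]))
    return d
def fit_lying(tag,foot,mouth,rad=.13):
    foot=np.array(foot);mouth=np.array(mouth)
    Ps,Cs=cloud(tag)
    for sel in ([0],[1],[0,1]):
        P=np.concatenate([Ps[i] for i in sel]);C=np.concatenate([Cs[i] for i in sel])
        mid=(foot+mouth)/2
        m=np.isfinite(P).all(1)&(P[:,2]>.008)&(P[:,2]<.09)&(np.hypot(P[:,0]-mid[0],P[:,1]-mid[1])<rad)&((C.max(1)-C.min(1))<28)
        Q=P[m]
        th=np.arctan2(*(mouth-foot)[::-1])
        def res(p):
            c,s=np.cos(p[2]),np.sin(p[2]);d=Q-np.array([p[0],p[1],.033])
            L=np.c_[d[:,0]*c+d[:,1]*s,-d[:,0]*s+d[:,1]*c,d[:,2]]
            return mould_d(L).clip(0,.02)
        o=least_squares(res,[foot[0],foot[1],th],loss='soft_l1',f_scale=.003,x_scale=[.01,.01,.1])
        print(sel,len(Q),'foot',o.x[:2].round(4),'yaw',round(o.x[2],4),'med',np.median(res(o.x)).round(4),'collar',(o.x[:2]+.167*np.array([np.cos(o.x[2]),np.sin(o.x[2])])).round(4))
def fit_scoop(tag,mid,yaw):
    Ps,Cs=cloud(tag)
    for sel in ([0],[1],[0,1]):
        P=np.concatenate([Ps[i] for i in sel]);C=np.concatenate([Cs[i] for i in sel])
        m=np.isfinite(P).all(1)&(P[:,2]>.012)&(P[:,2]<.05)&(np.hypot(P[:,0]-mid[0],P[:,1]-mid[1])<.12)
        Q=P[m]; 
        def res(p):
            c,s=np.cos(p[2]),np.sin(p[2]);d=Q-np.array([p[0],p[1],.018])
            L=np.c_[d[:,0]*c+d[:,1]*s,-d[:,0]*s+d[:,1]*c,d[:,2]]
            D=np.minimum.reduce([np.abs(box(L,np.array([0,y,0]),np.array([.04,.0015,.018]))) for y in(-.022,.022)]+[np.abs(box(L,np.array([-.0385,0,0]),np.array([.0015,.0235,.018])))])
            h=np.hypot(np.hypot(L[:,1],L[:,2]-.010)-.009,np.maximum(np.abs(L[:,0]+.0815)-.0355,0))
            return np.minimum(D,h).clip(0,.015)
        o=least_squares(res,[mid[0],mid[1],yaw],loss='soft_l1',f_scale=.002,x_scale=[.01,.01,.1])
        c,s=np.cos(o.x[2]),np.sin(o.x[2])
        print(sel,len(Q),'scoop',o.x[:2].round(4),'yaw',round(o.x[2],4),'med',np.median(res(o.x)).round(4),'handle',(o.x[:2]-.085*np.array([c,s])).round(4))
if __name__=='__main__':
    t=sys.argv[1]
    fit_lying(t,(.545,.24),(.40,.32))
    fit_lying(t,(.665,.02),(.655,-.15))
    fit_scoop(t,(.415,.085),np.arctan2(-.02-.05,-.09-.07+.0))
    fit_scoop(t,(.42,-.105),np.pi)
E
python3 fit.py 0
```

```text
[0] 1166 foot [0.5494 0.2443] yaw 2.6828 med 0.0012 collar [0.3997 0.3183]
[1] 1517 foot [0.5484 0.242 ] yaw 2.6597 med 0.001 collar [0.4005 0.3194]
[0, 1] 2683 foot [0.5493 0.2427] yaw 2.6691 med 0.0011 collar [0.4006 0.3187]
[0] 1846 foot [0.6691 0.0252] yaw -1.6026 med 0.0016 collar [ 0.6637 -0.1417]
[1] 1206 foot [0.67   0.0239] yaw -1.6091 med 0.0024 collar [ 0.6636 -0.143 ]
[0, 1] 3052 foot [0.6694 0.0243] yaw -1.6055 med 0.0019 collar [ 0.6636 -0.1426]
[0] 853 scoop [0.4152 0.0799] yaw -2.742 med 0.0015 handle [0.4935 0.113 ]
[1] 724 scoop [0.4156 0.0818] yaw -2.787 med 0.0014 handle [0.4953 0.1113]
[0, 1] 1577 scoop [0.4151 0.0812] yaw -2.7685 med 0.0014 handle [0.4943 0.1122]
[0] 1037 scoop [ 0.4283 -0.1037] yaw 2.971 med 0.0014 handle [ 0.5121 -0.1181]
[1] 626 scoop [ 0.4289 -0.1029] yaw 2.9398 med 0.0019 handle [ 0.5122 -0.1199]
[0, 1] 1663 scoop [ 0.4285 -0.1032] yaw 2.9575 med 0.0015 handle [ 0.5121 -0.1187]
```

Call:
{"name": "servo_tool", "arguments": {"moves": [[19,-35,0,0,0,-0.037,100],[19,-35,0,0,0,-0.037,100],[19,-35,0,0,0,0,100],[19,-35,0,0,0,0,100],[19,-35,-20,0,0,0,100],[19,-35,-20,0,0,0,100],[19,-35,-20,0,0,0,100],[15,-34,-20,0,0,0,100]], "newtons": 20}}

```text
t: 1.05
tool_pos: [0.3997, 0.318, 0.1508]
ee_rot: [0.85, 0.527, 0.005, -0.004]
wrist_force: [-0.5, 0.3, 0.3]
opening: 0.0858
```

```bash
cat > to.py <<'E'
import sys
from h import *
from scipy.spatial.transform import Rotation as Ro
# to.py x y z(mm) jawangle(rad) [pitch: tool tilt]
def st():
    s=r.get_state(); p=np.array(s['tool_pos'])*1000; R=Ro.from_quat(s['ee_rot'])
    M=R.as_matrix(); return s,p,R,M
if __name__=='__main__':
    s,p,R,M=st()
    print('t',round(s['t'],2),'tcp',p.round(1),'jaw',round(np.arctan2(M[1,0],M[0,0]),4),'z',M[:,2].round(3),'open',round(s['opening']*1000,1),'F',s['wrist_force'].round(1),'M',s['moment'].round(2))
    print('q',s['q'].round(2))
    if len(sys.argv)>3:
        t=np.array([float(v) for v in sys.argv[1:4]]); print('delta',(t-p).round(1))
        if len(sys.argv)>4:
            a=float(sys.argv[4]); c=np.arctan2(M[1,0],M[0,0])
            if np.cos(a-c)<0: a+=np.pi
            x=np.array([np.cos(a),np.sin(a),0]);z=np.array([0,0,-1.]);T=np.c_[x,np.cross(z,x),z]
            print('rot',(Ro.from_matrix(T)*R.inv()).as_rotvec().round(4))
E
python3 to.py 400.5 319 10 1.098; python3 hm.py 1; python3 fit.py 1
```

```text
t 1.05 tcp [399.7 318.  150.8] jaw 1.1101 z [ 0.004  0.012 -1.   ] open 85.8 F [-0.5  0.3  0.3] M [ 0.02 -0.04  0.02]
q [-0.71  0.5   0.01  1.93 -0.01  0.7   0.41]
delta [   0.8    1.  -140.8]
rot [-0.0116  0.0036 -0.0121]
[0] 1163 foot [0.5491 0.2441] yaw 2.6788 med 0.0013 collar [0.3997 0.3186]
[1] 1514 foot [0.5486 0.2422] yaw 2.6611 med 0.001 collar [0.4005 0.3194]
[0, 1] 2677 foot [0.5492 0.2428] yaw 2.6686 med 0.0011 collar [0.4005 0.3189]
[0] 1855 foot [0.669 0.025] yaw -1.6022 med 0.0016 collar [ 0.6637 -0.1419]
[1] 1202 foot [0.6693 0.0239] yaw -1.6005 med 0.0025 collar [ 0.6643 -0.143 ]
[0, 1] 3057 foot [0.6691 0.0243] yaw -1.6032 med 0.002 collar [ 0.6637 -0.1427]
[0] 862 scoop [0.4144 0.0809] yaw -2.7516 med 0.0015 handle [0.493  0.1132]
[1] 519 scoop [0.4157 0.0822] yaw -2.7907 med 0.0013 handle [0.4955 0.1114]
[0, 1] 1381 scoop [0.4153 0.0813] yaw -2.768 med 0.0015 handle [0.4945 0.1123]
[0] 1048 scoop [ 0.4286 -0.1042] yaw 2.9777 med 0.0013 handle [ 0.5124 -0.1181]
[1] 429 scoop [ 0.429  -0.1034] yaw 2.9413 med 0.001 handle [ 0.5123 -0.1203]
[0, 1] 1477 scoop [ 0.4287 -0.1034] yaw 2.9591 med 0.0013 handle [ 0.5123 -0.1188]
```

Call:
{"name": "servo_tool", "arguments": {"moves": [[1,1,-25,-0.0116,0.0036,-0.0121,100],[0,0,-25,0,0,0,100],[0,0,-25,0,0,0,100],[0,0,-25,0,0,0,100],[0,0,-20,0,0,0,100],[0,0,-10,0,0,0,100],[0,0,-9,0,0,0,100]]}}

```text
t: 1.85
tool_pos: [0.4041, 0.3171, 0.008]
ee_rot: [0.856, 0.517, 0.001, 0.001]
wrist_force: [-0.5, -0.3, -0.1]
opening: 0.0855
```

```bash
python3 to.py 400.5 319 11 1.098; python3 -c "
from h import *
save(r.grab_frame('wrist'),'w1')"
```

```text
t 1.85 tcp [404.1 317.1   8. ] jaw 1.0855 z [ 0.003 -0.    -1.   ] open 85.5 F [-0.5 -0.3 -0.1] M [ 0.05 -0.01  0.03]
q [-0.72  0.75  0.01  2.01 -0.01  0.38  0.39]
delta [-3.6  1.9  3. ]
rot [0.0004 0.0025 0.0125]
```

View pics/w1.png

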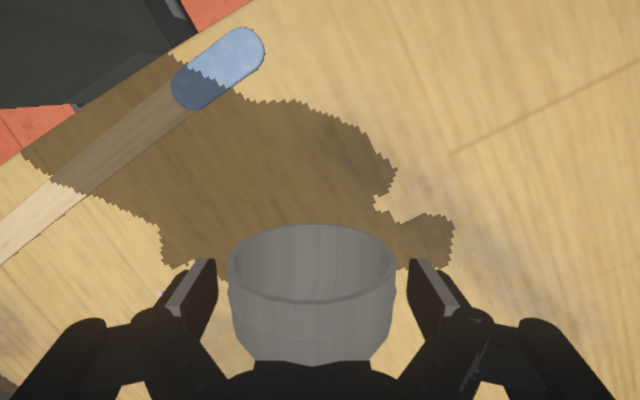

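The collar sits between the pads (columns 228–397, with pads at 215 and 412). Next I correct the offset and close lightly.

Call:
{"name": "servo_tool", "arguments": {"moves": [[-3.6,1.9,4,0,0,0.0125,100],[0,0,0,0,0,0,60],[0,0,0,0,0,0,60],[0,0,0,0,0,0,60],[0,0,0,0,0,0,60],[0,0,0,0,0,0,60],[0,0,0,0,0,0,60],[0,0,0,0,0,0,60]], "newtons": 20}}

```text
t: 2.7
tool_pos: [0.4003, 0.3196, 0.0136]
ee_rot: [0.853, 0.522, 0.002, 0.001]
wrist_force: [1.0, -0.5, -1.4]
opening: 0.0657
```

```bash
python3 to.py 400.5 319 11 1.098; python3 -c "
import numpy as np
c=np.array([-.8903,.4555]);
prev=None
for k in range(0,91,5):
    a=np.radians(k)
    s=167*np.cos(a)-33*np.sin(a);h=167*np.sin(a)+33*np.cos(a)
    p=np.array([c[0]*s,c[1]*s,h])
    if prev is not None: print(k,(p-prev).round(1))
    prev=p
"
```

```text
t 2.7 tcp [400.3 319.6  13.6] jaw 1.0987 z [ 0.003  0.001 -1.   ] open 65.7 F [ 1.  -0.5 -1.4] M [ 0.06  0.07 -0.03]
q [-0.72  0.74  0.01  2.02 -0.01  0.39  0.39]
delta [ 0.2 -0.6 -2.6]
rot [-0.0005  0.0032 -0.0007]
5 [ 3.1 -1.6 14.4]
10 [ 4.2 -2.2 14.1]
15 [ 5.3 -2.7 13.6]
20 [ 6.3 -3.2 13. ]
25 [ 7.3 -3.8 12.4]
30 [ 8.3 -4.2 11.6]
35 [ 9.1 -4.7 10.7]
40 [ 9.9 -5.1  9.8]
45 [10.7 -5.5  8.8]
50 [11.3 -5.8  7.7]
55 [11.9 -6.1  6.6]
60 [12.3 -6.3  5.4]
65 [12.7 -6.5  4.2]
70 [13.  -6.6  2.9]
75 [13.1 -6.7  1.6]
80 [13.2 -6.8  0.3]
85 [13.2 -6.8 -1. ]
90 [13.1 -6.7 -2.2]
```

Call:
{"name": "servo_tool", "arguments": {"moves": [[3,-1.6,14.4,0,0,0,60],[4.2,-2.2,14.1,0,0,0,60],[5.3,-2.7,13.6,0,0,0,60],[6.3,-3.2,13,0,0,0,60],[0,0,0,0,0,0,60]]}}

```text
t: 3.2
tool_pos: [0.4191, 0.3089, 0.0694]
ee_rot: [0.853, 0.522, 0.0, 0.001]
wrist_force: [1.3, -0.1, -0.4]
opening: 0.0658
```

```bash
cat > arc.py <<'E'
import sys
from to import *
# arc.py x0 y0 z0 cx cy k1 k2 n : start TCP (mm) at angle 0, dir foot->mouth, rows from current to k2 in n steps
x0,y0,z0,cx,cy,k2,n=[float(v) for v in sys.argv[1:8]]
off=float(sys.argv[8]) if len(sys.argv)>8 else 0
s,p,R,M=st()
def at(k):
    a=np.radians(k); d=167*np.cos(a)-33*np.sin(a)-167; h=167*np.sin(a)+33*np.cos(a)-33
    return np.array([x0+cx*d,y0+cy*d,z0+h+off])
ks=np.linspace(0,95,951); d=[np.linalg.norm(at(k)-p) for k in ks]; k1=ks[int(np.argmin(d))]
print('t',s['t'],'tcp',p.round(1),'k',k1,'err',(p-at(k1)).round(1),'F',s['wrist_force'].round(1),'open',round(s['opening']*1000,1),'z',M[:,2].round(3))
pr=p
rows=[]
for k in np.linspace(k1,k2,int(n)+1)[1:]:
    q=at(k); rows.append([round(float(v),1) for v in q-pr]+[0,0,0,60]); pr=q
print(rows)
E
python3 arc.py 400.3 319.6 13.6 -.8903 .4555 55 7; python3 -c "
from h import *
save(r.grab_frame('side'),'s2')"
```

```text
t 3.2 tcp [419.1 308.9  69.4] k 20.200000000000003 err [-0.4 -0.8  0.2] F [ 1.3 -0.1 -0.4] open 65.8 z [ 0.002 -0.001 -1.   ]
[[7.8, -2.9, 12.1, 0, 0, 0, 60], [8.2, -4.2, 11.5, 0, 0, 0, 60], [9.1, -4.7, 10.7, 0, 0, 0, 60], [9.9, -5.1, 9.7, 0, 0, 0, 60], [10.6, -5.4, 8.7, 0, 0, 0, 60], [11.2, -5.7, 7.7, 0, 0, 0, 60], [11.8, -6.0, 6.5, 0, 0, 0, 60]]
```

View pics/s2.png

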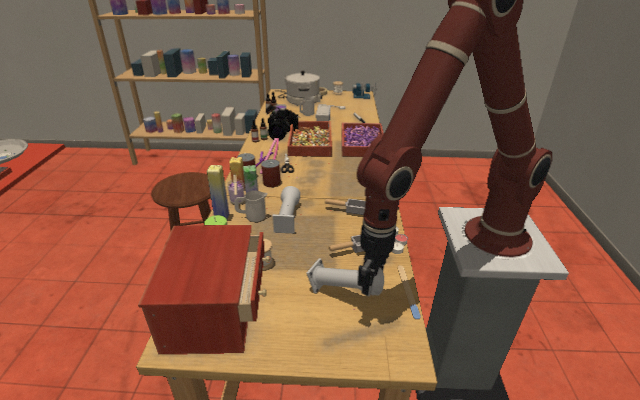

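The collar has lifted at (372,275) and the foot edge is down at (318,280). I'll continue the arc.

Call:
{"name": "servo_tool", "arguments": {"moves": [[7.8,-2.9,12.1,0,0,0,60],[8.2,-4.2,11.5,0,0,0,60],[9.1,-4.7,10.7,0,0,0,60],[9.9,-5.1,9.7,0,0,0,60],[10.6,-5.4,8.7,0,0,0,60],[11.2,-5.7,7.7,0,0,0,60],[11.8,-6.0,6.5,0,0,0,60],[0,0,0,0,0,0,60]]}}

```text
t: 4.05
tool_pos: [0.4831, 0.2753, 0.1323]
ee_rot: [0.851, 0.526, -0.006, -0.001]
wrist_force: [0.3, 0.4, 1.6]
opening: 0.0658
```

```bash
python3 arc.py 400.3 319.6 13.6 -.8903 .4555 88 8; python3 -c "
from h import *
save(r.grab_frame('side'),'s3')"
```

```text
t 4.05 tcp [483.1 275.3 132.3] k 53.1 err [-0.1 -1.9 -1.7] F [0.3 0.4 1.6] open 65.8 z [-0.011 -0.004 -1.   ]
[[10.7, -3.5, 6.8, 0, 0, 0, 60], [10.9, -5.6, 4.3, 0, 0, 0, 60], [11.2, -5.7, 3.3, 0, 0, 0, 60], [11.3, -5.8, 2.4, 0, 0, 0, 60], [11.5, -5.9, 1.4, 0, 0, 0, 60], [11.5, -5.9, 0.4, 0, 0, 0, 60], [11.5, -5.9, -0.6, 0, 0, 0, 60], [11.5, -5.9, -1.6, 0, 0, 0, 60]]
```

View pics/s3.png

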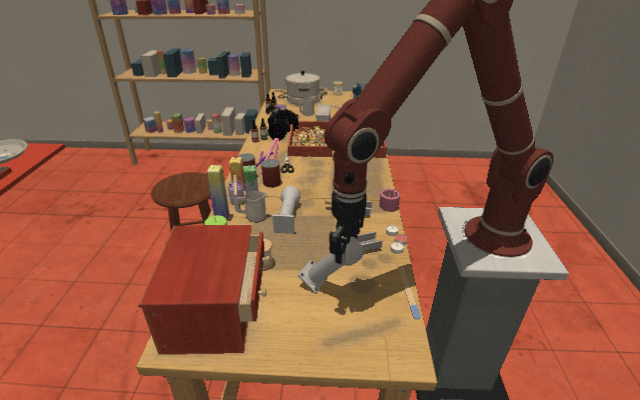

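Call:
{"name": "servo_tool", "arguments": {"moves": [[10.7,-4.5,5.5,0,0,0,60],[10.9,-5.6,4.3,0,0,0,60],[11.2,-5.7,3.3,0,0,0,60],[11.3,-5.8,2.4,0,0,0,60],[11.5,-5.9,1.4,0,0,0,60],[11.5,-5.9,0.4,0,0,0,60],[0,0,0,0,0,0,60]]}}

```text
t: 4.8
tool_pos: [0.5531, 0.2367, 0.1471]
ee_rot: [0.85, 0.526, -0.01, -0.001]
wrist_force: [-0.1, -0.5, -2.3]
opening: 0.0655
```

```bash
python3 arc.py 400.3 319.6 13.6 -.8903 .4555 89 3; python3 -c "
from h import *
save(r.grab_frame('side'),'s4');save(r.grab_frame('scene'),'c4')"
```

```text
t 4.8 tcp [553.1 236.7 147.1] k 81.2 err [-2.2 -3.6 -3.6] F [-0.1 -0.5 -2.3] open 65.5 z [-0.018 -0.01  -1.   ]
[[9.0, 0.1, 3.1, 0, 0, 0, 60], [6.8, -3.5, -0.8, 0, 0, 0, 60], [6.8, -3.5, -1.2, 0, 0, 0, 60]]
```

View pics/s4.png

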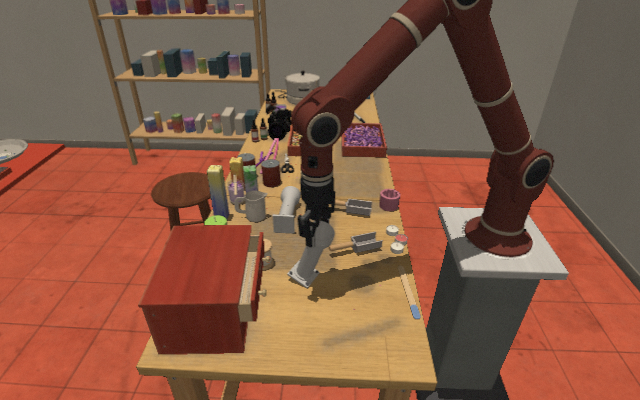

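View pics/c4.png

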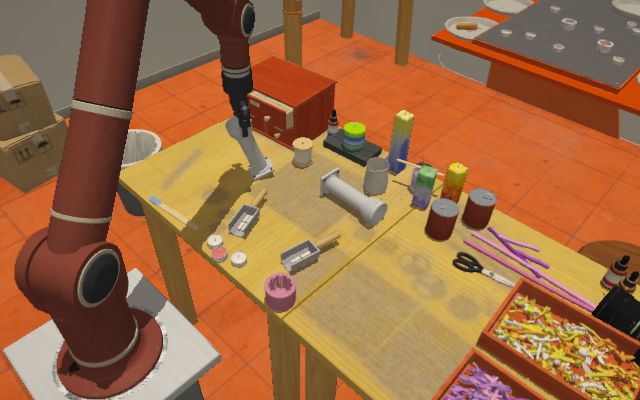

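```bash
cat > fit3.py <<'E'
import sys
from fit import *
def fit_tilt(tag,foot,yaw,tilt,rad=.14,verbose=True,maxz=.2):
    # pivot-free: foot centre xyz, yaw of lean dir, tilt (0 lying..pi/2 upright)
    Ps,Cs=cloud(tag)
    P=np.concatenate(Ps);C=np.concatenate(Cs)
    foot=np.array(foot);ax=np.array([np.cos(yaw)*np.cos(tilt),np.sin(yaw)*np.cos(tilt),np.sin(tilt)])
    mid=foot+ax*.09
    m=np.isfinite(P).all(1)&(P[:,2]>.006)&(P[:,2]<maxz)&(np.linalg.norm(P-mid,axis=1)<rad)&((C.max(1)-C.min(1))<28)&(C.min(1)>75)
    Q=P[m]
    def fr(p):
        cy,sy,ct,s_=np.cos(p[3]),np.sin(p[3]),np.cos(p[4]),np.sin(p[4])
        return np.array([[cy*ct,sy*ct,s_],[-sy,cy,0],[-cy*s_,-sy*s_,ct]])
    def res(p): return mould_d((Q-p[:3])@fr(p).T).clip(0,.02)
    o=least_squares(res,[*foot,yaw,tilt],loss='soft_l1',f_scale=.003,x_scale=[.01,.01,.01,.1,.1])
    p=o.x;F=fr(p)
    corners=[p[:3]+F.T@np.array([0,a,b]) for a in(-.033,.033) for b in(-.033,.033)]
    print('n',len(Q),'foot',p[:3].round(4),'yaw',p[3].round(3),'tiltdeg',np.degrees(p[4]).round(1),'med',np.median(res(p)).round(4),'cornersz',np.array(corners)[:,2].round(4),'collar',(p[:3]+.167*F[0]).round(4))
    return p
if __name__=='__main__':
    a=sys.argv; fit_tilt(a[1],[float(v) for v in a[2:5]],float(a[5]),np.radians(float(a[6])))
E
python3 hm.py 2; python3 fit3.py 2 .57 .24 .03 2.669 70
```

```text
n 2170 foot [0.59   0.2172 0.0116] yaw 2.643 tiltdeg 71.8 med 0.0009 cornersz [0.0013 0.0219 0.0013 0.0219] collar [0.5441 0.2422 0.1702]
```

Call:
{"name": "servo_tool", "arguments": {"moves": [[9,-5,0,0,0,0,60],[9,-5,0,0,0,0,60],[9,-5,-0.5,0,0,0,60],[0,0,0,0,0,0,60]]}}

```text
t: 5.4
tool_pos: [0.5766, 0.2266, 0.1475]
ee_rot: [0.848, 0.53, -0.011, -0.004]
wrist_force: [0.8, -1.7, -2.4]
opening: 0.0661
```

```bash
python3 to.py;python3 hm.py 3; python3 fit3.py 3 .59 .22 .01 2.669 80
```

```text
t 5.4 tcp [576.6 226.6 147.5] jaw 1.1172 z [-0.024 -0.005 -1.   ] open 66.1 F [ 0.8 -1.7 -2.4] M [-0.17 -0.07  0.  ]
q [-0.4   0.66 -0.02  1.59  0.01  0.91  0.7 ]
n 2180 foot [0.594  0.2162 0.0068] yaw 2.637 tiltdeg 80.3 med 0.001 cornersz [0.0012 0.0124 0.0012 0.0124] collar [0.5693 0.2298 0.1714]
```

Call:
{"name": "servo_tool", "arguments": {"moves": [[7,-4,-0.5,0,0,0,60],[7,-4,-0.5,0,0,0,60],[6,-3,-1,0,0,0,60],[3,-1.5,-1,0,0,0,60],[0,0,0,0,0,0,60]]}}

```text
t: 6.0
tool_pos: [0.5995, 0.2153, 0.1446]
ee_rot: [0.847, 0.531, -0.012, -0.006]
wrist_force: [-1.1, 0.5, -1.4]
opening: 0.0658
```

```bash
python3 to.py;python3 hm.py 4; python3 fit3.py 4 .59 .22 .01 2.669 85
```

```text
t 6.0 tcp [599.5 215.3 144.6] jaw 1.1195 z [-0.026 -0.003 -1.   ] open 65.8 F [-1.1  0.5 -1.4] M [ 0.21  0.26 -0.01]
q [-0.37  0.69 -0.02  1.54  0.01  0.93  0.74]
n 2187 foot [0.5974 0.215  0.0023] yaw 2.603 tiltdeg 87.7 med 0.001 cornersz [0.001  0.0036 0.001  0.0036] collar [0.5917 0.2184 0.1692]
```

Call:
{"name": "servo_tool", "arguments": {"moves": [[4,-2,-0.5,0,0,0,60],[2,-1,-0.5,0,0,0,60],[0,0,0,0,0,0,82],[0,0,0,0,0,0,90],[0,0,0,0,0,0,100],[0,0,0,0,0,0,100]]}}

```text
t: 6.7
tool_pos: [0.6071, 0.2121, 0.145]
ee_rot: [0.847, 0.531, -0.01, -0.004]
wrist_force: [-0.1, -0.9, -0.1]
opening: 0.0857
```

```bash
python3 to.py;python3 hm.py 5; python3 fit3.py 5 .595 .215 .00 2.669 89;python3 -c "
from h import *
save(r.grab_frame('wrist'),'w5')"
```

```text
t 6.7 tcp [607.1 212.1 145. ] jaw 1.1208 z [-0.021 -0.004 -1.   ] open 85.7 F [-0.1 -0.9 -0.1] M [0.03 0.   0.  ]
q [-0.36  0.7  -0.02  1.53  0.01  0.94  0.74]
n 2298 foot [0.598  0.2138 0.0009] yaw 2.686 tiltdeg 89.8 med 0.001 cornersz [0.0008 0.001  0.0008 0.001 ] collar [0.5976 0.214  0.1679]
```

View pics/w5.png

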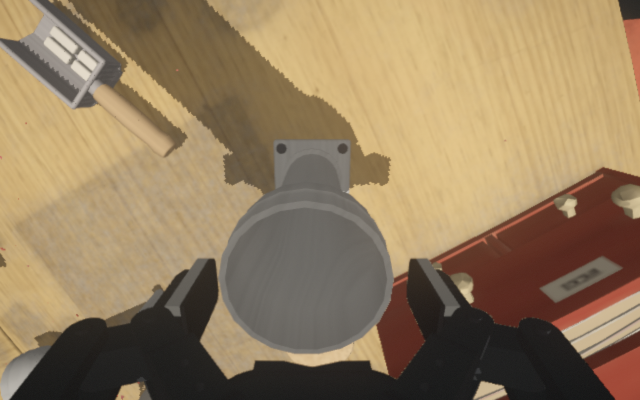

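Call:
{"name": "servo_tool", "arguments": {"moves": [[0,0,8,0,0,0,100],[0,0,15,0,0,0,100],[0,0,25,0,0,0,100],[0,0,30,0,0,0,100],[0,0,20,0,0,0,100]]}}

```text
t: 7.35
tool_pos: [0.6043, 0.2114, 0.2444]
ee_rot: [0.847, 0.532, -0.014, -0.005]
wrist_force: [-0.0, 0.4, 0.4]
opening: 0.0853
```

```bash
python3 to.py 663.7 -142.7 120 -0.032;python3 hm.py 6; python3 fit3.py 6 .595 .215 .00 2.669 89;python3 fit.py 6 | grep '0, 1'
```

```text
t 7.35 tcp [604.3 211.4 244.4] jaw 1.1216 z [-0.029 -0.007 -1.   ] open 85.3 F [-0.   0.4  0.4] M [ 0.02 -0.03  0.04]
q [-0.36  0.6  -0.01  1.41  0.    1.16  0.75]
delta [  59.4 -354.1 -124.4]
rot [-0.0111 -0.0297 -1.1533]
n 2509 foot [0.5981 0.2139 0.0011] yaw 2.702 tiltdeg 89.7 med 0.0009 cornersz [0.001  0.0013 0.001  0.0013] collar [0.5973 0.2143 0.1681]
[0, 1] 420 foot [0.545 0.24 ] yaw 2.6374 med 0.02 collar [0.3988 0.3207]
[0, 1] 2806 foot [0.6696 0.0241] yaw -1.6087 med 0.002 collar [ 0.6633 -0.1428]
[0, 1] 1605 scoop [0.4151 0.0812] yaw -2.7659 med 0.0015 handle [0.4941 0.1124]
[0, 1] 1681 scoop [ 0.4289 -0.1035] yaw 2.9571 med 0.0015 handle [ 0.5125 -0.1191]
```

Call:
{"name": "servo_tool", "arguments": {"moves": [[6,-35.4,0,-0.001,-0.003,-0.115,100],[6,-35.4,0,-0.001,-0.003,-0.115,100],[6,-35.4,0,-0.001,-0.003,-0.115,100],[6,-35.4,0,-0.001,-0.003,-0.115,100],[6,-35.4,0,-0.001,-0.003,-0.115,100],[6,-35.4,-10,-0.001,-0.003,-0.115,100],[6,-35.4,-20,-0.001,-0.003,-0.115,100],[6,-35.4,-30,-0.001,-0.003,-0.115,100],[6,-35.4,-30,-0.001,-0.003,-0.115,100],[6,-35.4,-20,-0.001,-0.003,-0.115,100],[0,0,0,0,0,0,100]]}}

```text
t: 8.55
tool_pos: [0.6591, -0.1519, 0.126]
ee_rot: [0.999, -0.034, 0.002, 0.002]
wrist_force: [0.8, -0.7, -0.3]
opening: 0.0854
```

```bash
python3 to.py 663.7 -142.7 12 -0.034
```

```text
t 8.55 tcp [ 659.1 -151.9  126. ] jaw -0.0686 z [ 0.004 -0.004 -1.   ] open 85.4 F [ 0.8 -0.7 -0.3] M [-0.05  0.02 -0.  ]
q [ 0.04  0.77  0.28  1.47 -0.24  0.93  0.32]
delta [   4.6    9.2 -114. ]
rot [0.0041 0.0042 0.0346]
```

Call:
{"name": "servo_tool", "arguments": {"moves": [[5,9,-10,0.004,0.004,0.035,100],[0,0,-15,0,0,0,100],[0,0,-10,0,0,0,100]]}}

```text
t: 8.85
tool_pos: [0.6647, -0.1401, 0.0881]
ee_rot: [1.0, -0.014, -0.0, -0.001]
wrist_force: [-0.5, -0.4, -0.8]
opening: 0.0854
```

```bash
python3 to.py 663.7 -142.7 14 -0.034;  python3 -c "
from h import *
save(r.grab_frame('wrist'),'w7')"
```

```text
t 8.85 tcp [ 664.7 -140.1   88.1] jaw -0.028 z [-0.     0.002 -1.   ] open 85.4 F [-0.5 -0.4 -0.8] M [-0.05  0.05 -0.02]
q [ 0.04  0.82  0.26  1.48 -0.25  0.87  0.35]
delta [ -1.   -2.6 -74.1]
rot [-0.0024 -0.     -0.006 ]
```

View pics/w7.png

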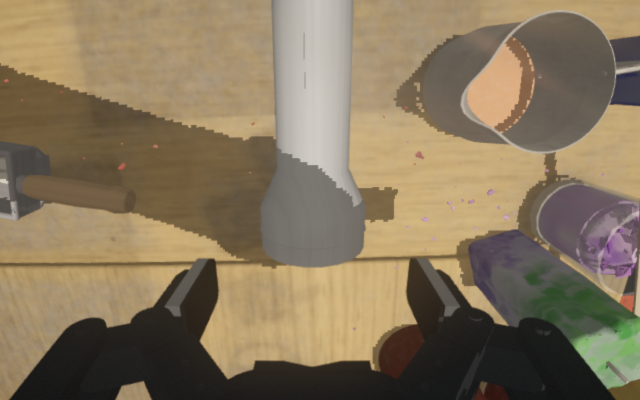

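Call:
{"name": "servo_tool", "arguments": {"moves": [[-0.5,-2,-20,0,0,-0.006,100],[0,0,-20,0,0,0,100],[0,0,-17,0,0,0,100],[0,0,-10,0,0,0,100],[0,0,-5,0,0,0,100],[0,0,0,0,0,0,100]]}}

```text
t: 9.5
tool_pos: [0.6654, -0.1326, 0.0123]
ee_rot: [1.0, -0.011, 0.0, -0.004]
wrist_force: [0.6, 1.4, -1.0]
opening: 0.0854
```

```bash
python3 to.py 663.7 -142.7 14 -0.034
```

```text
t 9.5 tcp [ 665.4 -132.6   12.3] jaw -0.022 z [ 0.001  0.008 -1.   ] open 85.4 F [ 0.6  1.4 -1. ] M [-0.02  0.03 -0.01]
q [ 0.05  0.91  0.22  1.52 -0.28  0.74  0.37]
delta [ -1.7 -10.1   1.7]
rot [-0.0085  0.0006 -0.012 ]
```

Call:
{"name": "servo_tool", "arguments": {"moves": [[-1.7,-10,1.5,-0.0085,0,-0.012,100],[0,0,0,0,0,0,100]]}}

```text
t: 9.7
tool_pos: [0.6647, -0.1434, 0.0154]
ee_rot: [1.0, -0.017, 0.002, 0.001]
wrist_force: [0.5, -1.1, -0.6]
opening: 0.0855
```

```bash
python3 to.py 663.7 -142.7 14 -0.034
```

```text
t 9.7 tcp [ 664.7 -143.4   15.4] jaw -0.0342 z [ 0.003 -0.002 -1.   ] open 85.5 F [ 0.5 -1.1 -0.6] M [-0.03 -0.02 -0.01]
q [ 0.05  0.91  0.23  1.52 -0.27  0.74  0.37]
delta [-1.   0.7 -1.4]
rot [0.0017 0.0032 0.0002]
```

Call:
{"name": "servo_tool", "arguments": {"moves": [[0,0,-2,0,0,0,60],[0,0,0,0,0,0,60],[0,0,0,0,0,0,60],[0,0,0,0,0,0,60],[0,0,0,0,0,0,60],[0,0,0,0,0,0,60]], "newtons": 20}}

```text
t: 10.3
tool_pos: [0.6652, -0.1444, 0.015]
ee_rot: [1.0, -0.017, 0.003, 0.001]
wrist_force: [0.2, 0.1, -0.5]
opening: 0.0657
```

```bash
python3 to.py;python3 -c "
import numpy as np
from to import *
print(np.cos(-1.604),np.sin(-1.604))"; python3 arc.py 664.7 -143.4 13.4 -.033 -.9994 30 6
```

```text
t 10.3 tcp [ 665.2 -144.4   15. ] jaw -0.0348 z [ 0.005 -0.003 -1.   ] open 65.7 F [ 0.2  0.1 -0.5] M [-0.14  0.07  0.02]
q [ 0.05  0.91  0.23  1.52 -0.27  0.74  0.37]
-0.03319757245547799 -0.9994488086855992
t 10.3 tcp [ 665.2 -144.4   15. ] k 0.4 err [ 0.5 -1.2  0.4] F [ 0.2  0.1 -0.5] open 65.7 z [ 0.005 -0.003 -1.   ]
[[-0.4, 4.7, 13.8, 0, 0, 0, 60], [0.2, 4.8, 13.9, 0, 0, 0, 60], [0.2, 5.9, 13.4, 0, 0, 0, 60], [0.2, 7.1, 12.8, 0, 0, 0, 60], [0.3, 8.1, 12.2, 0, 0, 0, 60], [0.3, 9.2, 11.4, 0, 0, 0, 60]]
```

Call:
{"name": "servo_tool", "arguments": {"moves": [[0,3.5,14,0,0,0,60],[0.2,4.8,13.9,0,0,0,60],[0.2,5.9,13.4,0,0,0,60],[0.2,7.1,12.8,0,0,0,60]]}}

```text
t: 10.7
tool_pos: [0.6639, -0.1214, 0.0708]
ee_rot: [1.0, -0.018, 0.0, 0.001]
wrist_force: [-0.3, -0.1, -3.2]
opening: 0.0657
```

```bash
python3 arc.py 665.2 -144.4 15 -.033 -.9994 40 4; python3 hm.py 8; python3 fit3.py 8 .67 .024 .033 -1.604 20
```

```text
t 10.7 tcp [ 663.9 -121.4   70.8] k 20.5 err [-2.   0.9 -0.6] F [-0.3 -0.1 -3.2] open 65.7 z [ 0.001 -0.001 -1.   ]
[[2.3, 7.2, 12.6, 0, 0, 0, 60], [0.3, 9.1, 11.3, 0, 0, 0, 60], [0.3, 10.0, 10.4, 0, 0, 0, 60], [0.4, 10.9, 9.5, 0, 0, 0, 60]]
n 2323 foot [0.6696 0.0351 0.0313] yaw -1.607 tiltdeg 21.1 med 0.0017 cornersz [0.0005 0.0621 0.0005 0.0621] collar [ 0.664  -0.1206  0.0913]
```

Tracking well; continue.

Call:
{"name": "servo_tool", "arguments": {"moves": [[2.3,7.2,12.4,0,0,0,60],[0.3,9.1,11.3,0,0,0,60],[0.3,10.0,10.4,0,0,0,60],[0.4,10.9,9.5,0,0,0,60]]}}

```text
t: 11.2
tool_pos: [0.6675, -0.0816, 0.118]
ee_rot: [1.0, -0.018, 0.001, 0.001]
wrist_force: [0.5, 0.4, -3.7]
opening: 0.0657
```

```bash
python3 arc.py 665.2 -144.4 15 -.033 -.9994 60 4; python3 hm.py 9; python3 fit3.py 9 .67 .04 .025 -1.604 40
```

```text
t 11.2 tcp [667.5 -81.6 118. ] k 41.400000000000006 err [ 0.2 -0.7  0.8] F [ 0.5  0.4 -3.7] open 65.7 z [ 0.001 -0.002 -1.   ]
[[0.1, 12.0, 7.1, 0, 0, 0, 60], [0.4, 11.9, 7.0, 0, 0, 0, 60], [0.4, 12.4, 6.0, 0, 0, 0, 60], [0.4, 12.9, 5.0, 0, 0, 0, 60]]
n 2851 foot [0.6723 0.0398 0.0249] yaw -1.615 tiltdeg 42.7 med 0.002 cornersz [0.0006 0.0491 0.0006 0.0491] collar [ 0.6668 -0.0828  0.1381]
```

Call:
{"name": "servo_tool", "arguments": {"moves": [[0.1,12.0,7.3,0,0,0,60],[0.4,11.9,7.0,0,0,0,60],[0.4,12.4,6.0,0,0,0,60],[0.4,12.9,5.0,0,0,0,60]]}}

```text
t: 11.7
tool_pos: [0.6684, -0.0295, 0.1444]
ee_rot: [1.0, -0.018, 0.0, 0.001]
wrist_force: [0.5, 0.1, -3.7]
opening: 0.0656
```

```bash
python3 arc.py 665.2 -144.4 15 -.033 -.9994 75 3; python3 hm.py 10; python3 fit3.py 10 .67 .05 .015 -1.604 60
```

```text
t 11.7 tcp [668.4 -29.5 144.4] k 61.0 err [-0.6  0.   0.3] F [ 0.5  0.1 -3.7] open 65.6 z [ 0.    -0.003 -1.   ]
[[1.1, 13.3, 3.4, 0, 0, 0, 60], [0.4, 13.6, 2.6, 0, 0, 0, 60], [0.5, 13.8, 1.5, 0, 0, 0, 60]]
n 2800 foot [0.6708 0.0441 0.0164] yaw -1.621 tiltdeg 62.5 med 0.0019 cornersz [0.0011 0.0316 0.0011 0.0316] collar [ 0.667  -0.033   0.1645]
```

Call:
{"name": "servo_tool", "arguments": {"moves": [[0.5,11.5,2.9,0,0,0,60],[0.4,11.5,2.2,0,0,0,60],[0.4,11.5,1.4,0,0,0,60]]}}

```text
t: 12.1
tool_pos: [0.6695, 0.0071, 0.1507]
ee_rot: [1.0, -0.018, -0.0, 0.001]
wrist_force: [0.4, 0.0, -3.3]
opening: 0.0656
```

```bash
python3 arc.py 665.2 -144.4 15 -.033 -.9994 88 4; python3 hm.py 11; python3 fit3.py 11 .67 .05 .01 -1.604 74
```

```text
t 12.1 tcp [669.5   7.1 150.7] k 73.60000000000001 err [-0.7  0.1 -0.8] F [ 0.4  0.  -3.3] open 65.6 z [-0.    -0.003 -1.   ]
[[1.1, 10.5, 1.5, 0, 0, 0, 60], [0.4, 10.7, -0.0, 0, 0, 0, 60], [0.4, 10.7, -0.7, 0, 0, 0, 60], [0.3, 10.6, -1.4, 0, 0, 0, 60]]
n 2707 foot [0.6711 0.0679 0.0171] yaw -1.624 tiltdeg 67.1 med 0.0018 cornersz [0.0043 0.03   0.0043 0.03  ] collar [0.6676 0.0031 0.171 ]
```

The foot corners read about 4 mm up, because the mould didn't swing fully. I'm lowering right away.

Call:
{"name": "servo_tool", "arguments": {"moves": [[0,0,-4,0,0,0,60],[0,0,-2,0,0,0,60]]}}

```text
t: 12.4
tool_pos: [0.6705, 0.0092, 0.1474]
ee_rot: [1.0, -0.015, 0.001, 0.001]
wrist_force: [-3.4, -0.5, 9.0]
opening: 0.0657
```

```bash
python3 to.py; python3 hm.py 12; python3 fit3.py 12 .67 .06 .01 -1.604 70
```

```text
t 12.4 tcp [670.5   9.2 147.4] jaw -0.0304 z [ 0.002 -0.002 -1.   ] open 65.7 F [-3.4 -0.5  9. ] M [0.14 1.32 0.08]
q [-0.21  0.74  0.3   1.46 -0.24  0.97  0.12]
n 2653 foot [0.6724 0.0668 0.0134] yaw -1.617 tiltdeg 67.3 med 0.0014 cornersz [0.0007 0.0262 0.0007 0.0262] collar [0.6694 0.0023 0.1674]
```

Call:
{"name": "servo_tool", "arguments": {"moves": [[-0.5,8,0.8,0,0,0,60],[0,8,0.6,0,0,0,60]]}}

```text
t: 12.7
tool_pos: [0.6698, 0.0226, 0.1492]
ee_rot: [1.0, -0.018, 0.001, 0.001]
wrist_force: [0.6, 0.4, -3.9]
opening: 0.0658
```

```bash
python3 to.py; python3 hm.py 13; python3 fit3.py 13 .67 .06 .01 -1.604 75
```

```text
t 12.7 tcp [669.8  22.6 149.2] jaw -0.0356 z [ 0.003 -0.003 -1.   ] open 65.8 F [ 0.6  0.4 -3.9] M [-0.11  0.04  0.03]
q [-0.23  0.74  0.3   1.46 -0.24  0.97  0.09]
n 2608 foot [0.6716 0.0788 0.0141] yaw -1.622 tiltdeg 68.3 med 0.0012 cornersz [0.0019 0.0263 0.0019 0.0263] collar [0.6685 0.0172 0.1693]
```

Call:
{"name": "servo_tool", "arguments": {"moves": [[0,0,-1,0,0,0,60],[0,7.1,0.8,-0.048,0,0,60],[0,7.1,0.5,-0.048,0,0,60],[0,7.2,0.2,-0.048,0,0,60]]}}

```text
t: 13.2
tool_pos: [0.6701, 0.0402, 0.1504]
ee_rot: [0.997, -0.02, 0.003, 0.077]
wrist_force: [-0.8, 0.3, -2.3]
opening: 0.0657
```

```bash
python3 to.py; python3 hm.py 14; python3 fit3.py 14 .67 .08 .01 -1.604 75
```

```text
t 13.2 tcp [670.1  40.2 150.4] jaw -0.0404 z [ 0.002 -0.153 -0.988] open 65.7 F [-0.8  0.3 -2.3] M [ 0.15  0.21 -0.02]
q [-0.37  0.76  0.4   1.45 -0.14  0.98 -0.04]
n 2459 foot [0.6723 0.0749 0.0076] yaw -1.686 tiltdeg 77.6 med 0.0014 cornersz [0.0006 0.0147 0.0006 0.0147] collar [0.6682 0.0394 0.1708]
```

Call:
{"name": "servo_tool", "arguments": {"moves": [[0,6.5,-0.2,-0.045,0,0,60],[0,6.5,-0.4,-0.045,0,0,60],[0,6.5,-0.7,-0.045,0,0,60],[0,6.4,-1,-0.045,0,0,60]]}}

```text
t: 13.7
tool_pos: [0.6701, 0.0639, 0.1471]
ee_rot: [0.986, -0.022, 0.004, 0.166]
wrist_force: [0.4, -0.3, -4.6]
opening: 0.0655
```

```bash
python3 to.py; python3 hm.py 15; python3 fit3.py 15 .67 .08 .01 -1.604 85
```

```text
t 13.7 tcp [670.1  63.9 147.1] jaw -0.0422 z [ 0.001 -0.328 -0.945] open 65.5 F [ 0.4 -0.3 -4.6] M [0.53 0.04 0.02]
q [-0.53  0.82  0.5   1.42 -0.03  1.02 -0.19]
n 2344 foot [0.6699 0.0644 0.0014] yaw -1.595 tiltdeg 90.1 med 0.0012 cornersz [0.0014 0.0013 0.0014 0.0013] collar [0.67   0.0647 0.1684]
```

Call:
{"name": "servo_tool", "arguments": {"moves": [[0,0,-1,0,0,0,60],[0,0,0,0,0,0,82],[0,0,0,0,0,0,90],[0,0,0,0,0,0,100],[0,0,0,0,0,0,100]]}}

```text
t: 14.3
tool_pos: [0.6719, 0.0604, 0.1488]
ee_rot: [0.986, -0.024, 0.006, 0.164]
wrist_force: [0.9, -0.7, 0.0]
opening: 0.0857
```

```bash
python3 to.py; python3 hm.py 16; python3 fit3.py 16 .67 .065 .0 -1.604 90;python3 -c "
from h import *
save(r.grab_frame('wrist'),'w16')"
```

```text
t 14.3 tcp [671.9  60.4 148.8] jaw -0.0452 z [ 0.004 -0.324 -0.946] open 85.7 F [ 0.9 -0.7  0. ] M [ 0.31  0.03 -0.02]
q [-0.52  0.82  0.5   1.42 -0.04  1.02 -0.19]
n 2525 foot [0.6721 0.0648 0.0008] yaw -1.578 tiltdeg 89.9 med 0.0011 cornersz [0.0008 0.0009 0.0008 0.0009] collar [0.6721 0.0644 0.1678]
```

View pics/w16.png

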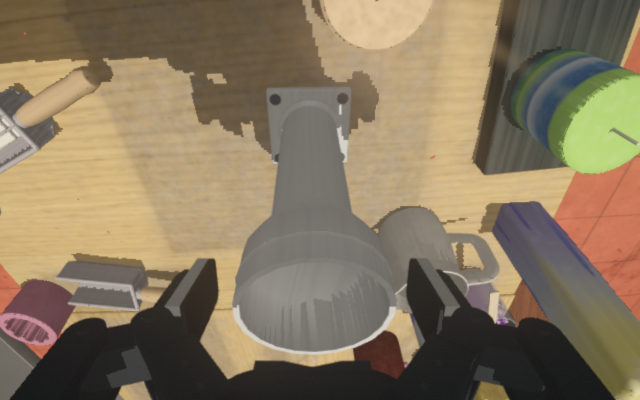

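Both moulds stand upright, this one at (.672, .065). Next I retreat along the tool axis and straighten the tool.

Call:
{"name": "servo_tool", "arguments": {"moves": [[0,4,9,0,0,0,100],[0,7,19,0,0,0,100],[0,9,27,0,0,0,100],[0,9,27,0,0,0,100],[0,-20,10,0.12,0,0,100],[0,-20,0,0.12,0,0,100],[0,-20,0,0.08,0,0,100]]}}

```text
t: 15.15
tool_pos: [0.6721, 0.0479, 0.2455]
ee_rot: [1.0, -0.01, 0.005, -0.004]
wrist_force: [1.2, -1.2, -0.2]
opening: 0.0855
```

```bash
python3 to.py; python3 -c "
from h import *
s=r.get_state();print([list(np.round(s[k],5)) for k in('q','tool_pos','ee_rot')])"; python3 hm.py 17; python3 fit3.py 17 .67 .065 .0 -1.604 90;  python3 fit3.py 17 .598 .214 .0 2.67 90
```

```text
t 15.15 tcp [672.1  47.9 245.5] jaw -0.0205 z [ 0.011  0.007 -1.   ] open 85.5 F [ 1.2 -1.2 -0.2] M [-0.03  0.04 -0.01]
q [-0.29  0.66  0.36  1.34 -0.24  1.17  0.07]
[[np.float64(-0.29117), np.float64(0.65807), np.float64(0.35778), np.float64(1.34391), np.float64(-0.24247), np.float64(1.17059), np.float64(0.06964)], [np.float64(0.67214), np.float64(0.04786), np.float64(0.24547)], [np.float64(0.99993), np.float64(-0.01021), np.float64(0.0054), np.float64(-0.00364)]]
n 2296 foot [6.722e-01 6.460e-02 6.000e-04] yaw -1.575 tiltdeg 89.9 med 0.0011 cornersz [0.0006 0.0006 0.0006 0.0006] collar [0.6722 0.0645 0.1676]
n 2377 foot [0.5981 0.2139 0.0011] yaw 2.701 tiltdeg 89.7 med 0.001 cornersz [0.0009 0.0012 0.0009 0.0012] collar [0.5973 0.2143 0.1681]
```

```bash
cat > kin.py <<'E'
import numpy as np
from scipy.spatial.transform import Rotation as Ro
from scipy.optimize import least_squares
D=[([-1.19846758,.61593022,-.01261665,1.42495608,.00810756,1.10337432,-.04039895],[.25210992,.59826599,.23011205],[.833147913,.55304868,-.0010777552,.000742599638]),
([-0.29117,0.65807,0.35778,1.34391,-0.24247,1.17059,0.06964],[0.67214,0.04786,0.24547],[0.99993,-0.01021,0.0054,-0.00364]),
([-.52,.82,.5,1.42,-.04,1.02,-.19],[.6719,.0604,.1488],[.986,-.024,.006,.164]),
([.05,.91,.23,1.52,-.27,.74,.37],[.6647,-.1434,.0154],[1,-.017,.002,.001]),
([-.71,.5,.01,1.93,-.01,.70,.41],[.3997,.318,.1508],[.85,.527,.005,-.004]),
([-.53,.82,.5,1.42,-.03,1.02,-.19],[.6701,.0639,.1471],[.986,-.022,.004,.166])]
import itertools
def fk(q,par,sg):
    h,o1,L1,o2,L2,o3,L3=par
    Rz=lambda a:Ro.from_rotvec([0,0,a]);Ry=lambda a:Ro.from_rotvec([0,a,0])
    R=Rz(sg[0]*q[0]);p=np.array([0,0,h])
    R=R*Ry(q[1]);p=p+R.apply([o1,0,L1*.5])
    R=R*Rz(sg[1]*q[2]);p=p+R.apply([0,0,L1*.5])+R.apply([o2,0,0])
    R=R*Ry(q[3]);p=p+R.apply([-o2,0,0])
    R=R*Rz(sg[2]*q[4]);p=p+R.apply([0,0,L2])
    R=R*Ry(q[5]);p=p+R.apply([o3,0,L3])
    R=R*Rz(sg[3]*q[6])
    return p,R
p0=[.24,0,.558,0,.36,0,.3]
if __name__=='__main__':
  best=[]
  for sg in itertools.product([-1,1],repeat=4):
    def res(x):
        e=[]
        for i,(q,p,Q) in enumerate(D):
            P,R=fk(q,x[:7],sg); w=1 if i<2 else .3
            e+=list(w*(P-p)/.01)
            T=Ro.from_quat(Q)
            e+=list(w*(R*Ro.from_rotvec([0,0,x[7]])).inv().__mul__(T).as_rotvec()/.03)
        return e
    for z in(0,1.57,3.14,-1.57):
        o=least_squares(res,p0+[z]); best.append((o.cost,sg,o.x.round(4)))
  best.sort(key=lambda b:b[0])
  for b in best[:4]:print(b)
E
python3 kin.py
```

```text
(np.float64(2.8055074137995577), (-1, -1, -1, -1), array([ 2.4640e-01, -4.5800e-02,  5.2100e-01,  3.1000e-03,  3.7820e-01,
       -4.5500e-02,  2.9850e-01,  3.1415e+00]))
(np.float64(2.8055074137995613), (-1, -1, -1, -1), array([ 2.4640e-01, -4.5800e-02,  5.2100e-01,  3.1000e-03,  3.7820e-01,
       -4.5500e-02,  2.9850e-01,  3.1415e+00]))
(np.float64(2.805507413799569), (-1, -1, -1, -1), array([ 2.4640e-01, -4.5800e-02,  5.2100e-01,  3.1000e-03,  3.7820e-01,
       -4.5500e-02,  2.9850e-01,  3.1415e+00]))
(np.float64(2.805507413799579), (-1, -1, -1, -1), array([ 2.4640e-01, -4.5800e-02,  5.2100e-01,  3.1000e-03,  3.7820e-01,
       -4.5500e-02,  2.9850e-01, -3.1417e+00]))
```

```bash
cat > plan.py <<'E'
import sys,json
from to import *
import kin
par=[.2464,-.0458,.521,.0031,.3782,-.0455,.2985];SG=(-1,-1,-1,-1)
LO=np.array([-3.12,-.3,-1.34,.26,-1.36,.01,-2.84]);HI=np.array([3.12,2.06,1.32,2.42,4.5,1.98,2.84])
def fk(q):
    p,R=kin.fk(q,par,SG); return p,R*Ro.from_rotvec([0,0,np.pi])
def ik(p,R,q0):
    def res(q):
        P,Q=fk(q); return np.r_[(P-p)/.01,(Q.inv()*R).as_rotvec()/.05,(q-q0)*.02]
    o=kin.least_squares(res,np.clip(q0,LO+1e-3,HI-1e-3),bounds=(LO,HI)); return o.x,np.abs(o.fun[:6]).max()
def scoopR(yaw,pitch):
    # columns scoop axes; pitch>0 nose down
    return (Ro.from_rotvec([0,0,yaw])*Ro.from_rotvec([0,pitch,0]))
def tool_in_scoop(tau,flip):
    # tool axes in the scoop frame
    z=np.array([-np.sin(tau),0,-np.cos(tau)]);x=np.array([0,flip,0.]);return Ro.from_matrix(np.c_[x,np.cross(z,x),z])
def rows(wps,hand,n):
    """wps list of (p_mm,R); n rows each"""
    s,p,R,M=st(); q=np.array(s['q'])
    out=[]
    for (tp,TR),k in zip(wps,n):
        rv=(TR*R.inv()).as_rotvec()
        d=(tp-p)
        qn,e=ik(tp/1000,TR,q)
        print('#wp',tp.round(0),'rows',k,'step',round(np.linalg.norm(d)/k,1),'rot/row',round(np.linalg.norm(rv)/k,3),'q',qn.round(2),'ikerr',round(e,2))
        row=[round(float(v),1) for v in d/k]+[round(float(v),3) for v in rv/k]+[hand]
        out.append((k,row)); p,R,q=tp,TR,qn
    for k,row in out: print(k,'x',row)
E
cat > grasp.py <<'E'
from plan import *
# grasp.py midx midy yaw tau_deg flip back_mm(list) hand
a=sys.argv; mx,my,yaw,tau,flip=[float(v) for v in a[1:6]]; hand=float(a[7])
R=scoopR(yaw,0); TR=R*tool_in_scoop(np.radians(tau),flip)
G=np.array([mx*1000,my*1000,18])+R.apply([-78,0,10]); tz=TR.apply([0,0,1])
w=[];n=[]
for t in a[6].split(','):
    b,k=t.split(':'); w.append((G+tz*(19-float(b)),TR)); n.append(int(k))
print('G',G.round(1),'tz',tz.round(3)); rows(w,hand,n)
E
python3 to.py; python3 - <<'E'
from plan import *
s,p,R,M=st();P,Q=fk(s['q']);print((P*1000-p).round(1),(Q.inv()*R).as_rotvec().round(3))
d=np.load('c_scene_17.npz');P=d['P'];C=d['C'].astype(int)
m=(P[:,0]>.66)&(P[:,0]<.9)&(P[:,1]>.2)&(P[:,1]<.5);print('cabinet top',np.nanpercentile(P[m][:,2],[50,90,99]))
m=(P[:,0]>.66)&(P[:,0]<.76)&(P[:,1]>.13)&(P[:,1]<.2);print('cup top',np.nanpercentile(P[m][:,2],[90,99]))
E
python3 fit.py 17|grep scoop
python3 grasp.py .4151 .0812 -2.767 -30 -1 90:13,0:6 50; python3 grasp.py .4151 .0812 -2.767 -30 1 90:13,0:6 50
```

```text
t 15.25 tcp [672.   37.1 246.2] jaw -0.0354 z [ 0.011 -0.003 -1.   ] open 85.5 F [ 0.  -0.4  1. ] M [-0.06  0.03 -0.02]
q [-0.28  0.66  0.37  1.35 -0.24  1.17  0.07]
[-0.8  1.   0.3] [-0. -0.  0.]
cabinet top [0.13335386 0.16664008 0.16876978]
cup top [0.06813146 0.07072228]
[0] 857 scoop [0.4152 0.0801] yaw -2.7471 med 0.0016 handle [0.4936 0.1128]
[1] 724 scoop [0.4158 0.082 ] yaw -2.7846 med 0.0013 handle [0.4954 0.1117]
[0, 1] 1581 scoop [0.4153 0.0815] yaw -2.7713 med 0.0015 handle [0.4946 0.1122]
[0] 1071 scoop [ 0.4287 -0.1036] yaw 2.9669 med 0.0013 handle [ 0.5124 -0.1184]
[1] 640 scoop [ 0.4292 -0.1032] yaw 2.9389 med 0.002 handle [ 0.5125 -0.1203]
[0, 1] 1711 scoop [ 0.4288 -0.1035] yaw 2.9574 med 0.0015 handle [ 0.5124 -0.119 ]
G [487.7 109.7  28. ] tz [-0.465 -0.183 -0.866]
#wp [521. 123.  89.] rows 13 step 18.0 rot/row 0.156 q [-0.18  0.85 -0.13  1.46  0.14  1.36  1.59] ikerr 0.0
#wp [479. 106.  12.] rows 6 step 15.0 rot/row 0.0 q [-0.17  0.91 -0.11  1.64  0.16  1.13  1.57] ikerr 0.0
13 x [-11.6, 6.6, -12.1, 0.027, 0.04, 0.149, 50.0]
6 x [-7.0, -2.7, -13.0, 0.0, 0.0, 0.0, 50.0]
G [487.7 109.7  28. ] tz [-0.465 -0.183 -0.866]
#wp [521. 123.  89.] rows 13 step 18.0 rot/row 0.097 q [-0.65  0.94  0.65  1.48 -0.37  1.41 -1.12] ikerr 0.0
#wp [479. 106.  12.] rows 6 step 15.0 rot/row 0.0 q [-0.65  1.    0.61  1.65 -0.42  1.19 -1.07] ikerr 0.0
13 x [-11.6, 6.6, -12.1, -0.034, 0.025, -0.087, 50.0]
6 x [-7.0, -2.7, -13.0, 0.0, 0.0, 0.0, 50.0]
```

Call:
{"name": "servo_tool", "arguments": {"moves": [[-16,7,0,-0.034,0.025,-0.087,50],[-16,7,0,-0.034,0.025,-0.087,50],[-16,7,0,-0.034,0.025,-0.087,50],[-16,7,0,-0.034,0.025,-0.087,50],[-16,7,0,-0.034,0.025,-0.087,50],[-16,7,0,-0.034,0.025,-0.087,50],[-8,6,-22,-0.034,0.025,-0.087,50],[-8,6,-22,-0.034,0.025,-0.087,50],[-8,6,-22,-0.034,0.025,-0.087,50],[-8,6,-22,-0.034,0.025,-0.087,50],[-8,6,-22,-0.034,0.025,-0.087,50],[-8,6,-22,-0.034,0.025,-0.087,50],[0,0,0,0,0,0,50]]}}

```text
t: 16.55
tool_pos: [0.5246, 0.1254, 0.1184]
ee_rot: [0.818, -0.52, -0.13, 0.21]
wrist_force: [-0.1, -0.4, -0.8]
opening: 0.0424
```

```bash
python3 to.py; python3 grasp.py .4153 .0813 -2.77 -30 1 60:3,0:6 50;python3 -c "
from h import *
save(r.grab_frame('wrist'),'w18')"
```

```text
t 16.55 tcp [524.6 125.4 118.4] jaw -1.1305 z [-0.431 -0.209 -0.878] open 42.4 F [-0.1 -0.4 -0.8] M [ 0.24 -0.41 -0.05]
q [-0.66  0.91  0.67  1.48 -0.34  1.39 -1.06]
G [488.  109.6  28. ] tz [-0.466 -0.182 -0.866]
#wp [507. 117.  64.] rows 3 step 19.4 rot/row 0.024 q [-0.66  0.96  0.65  1.54 -0.4   1.34 -1.1 ] ikerr 0.0
#wp [479. 106.  12.] rows 6 step 10.0 rot/row 0.0 q [-0.66  1.    0.62  1.65 -0.43  1.2  -1.06] ikerr 0.0
3 x [-5.8, -2.8, -18.3, -0.001, 0.008, -0.023, 50.0]
6 x [-4.7, -1.8, -8.7, 0.0, 0.0, 0.0, 50.0]
```

View pics/w18.png

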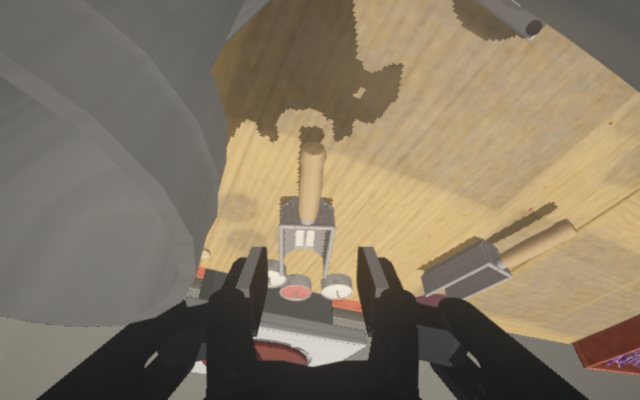

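The wrist view shows upright mould 1 close to the camera on the left. I'll lift and turn the tool half a turn so the camera faces inward.

Call:
{"name": "servo_tool", "arguments": {"moves": [[-8,-10,20,0,0,0,50],[-8,-10,25,0,0,0,50],[-5,-5,30,0,0,0,50],[-5,-5,30,0,0,0,50],[-5,0,25,0,0,0,50]]}}

```text
t: 17.1
tool_pos: [0.4959, 0.0918, 0.2602]
ee_rot: [0.822, -0.516, -0.124, 0.208]
wrist_force: [1.1, 0.2, 0.2]
opening: 0.0427
```

```bash
python3 to.py; python3 grasp.py .4153 .0813 -2.77 -30 -1 90:20,60:3,0:6 50;python3 hm.py 19;python3 fit3.py 19 .598 .214 .0 2.67 90;python3 fit3.py 19 .672 .065 .0 -1.57 90; python3 fit.py 19 | grep scoop
```

```text
t 17.1 tcp [495.9  91.8 260.2] jaw -1.1186 z [-0.418 -0.213 -0.883] open 42.7 F [1.1 0.2 0.2] M [ 0.15 -0.47  0.02]
q [-0.68  0.71  0.74  1.47 -0.22  1.57 -1.03]
G [488.  109.6  28. ] tz [-0.466 -0.182 -0.866]
#wp [521. 123.  89.] rows 20 step 8.8 rot/row 0.154 q [-0.18  0.85 -0.13  1.46  0.14  1.36  1.58] ikerr 0.0
#wp [507. 117.  64.] rows 3 step 10.0 rot/row 0.0 q [-0.17  0.87 -0.13  1.52  0.15  1.28  1.58] ikerr 0.0
#wp [479. 106.  12.] rows 6 step 10.0 rot/row 0.0 q [-0.17  0.91 -0.12  1.64  0.16  1.13  1.57] ikerr 0.0
20 x [1.3, 1.5, -8.5, 0.068, 0.031, 0.135, 50.0]
3 x [-4.7, -1.8, -8.7, 0.0, 0.0, 0.0, 50.0]
6 x [-4.7, -1.8, -8.7, 0.0, 0.0, 0.0, 50.0]
n 2442 foot [0.5983 0.2138 0.0013] yaw 2.681 tiltdeg 89.6 med 0.001 cornersz [0.0011 0.0016 0.0011 0.0016] collar [0.5973 0.2143 0.1683]
n 2491 foot [0.672  0.0643 0.0008] yaw -1.6 tiltdeg 90.1 med 0.0011 cornersz [0.0009 0.0008 0.0009 0.0008] collar [0.672  0.0646 0.1678]
[0] 857 scoop [0.4144 0.0807] yaw -2.7532 med 0.0016 handle [0.4931 0.1128]
[1] 736 scoop [0.4155 0.0819] yaw -2.7862 med 0.0014 handle [0.4952 0.1115]
[0, 1] 1593 scoop [0.4151 0.0814] yaw -2.7727 med 0.0015 handle [0.4943 0.112 ]
[0] 1038 scoop [ 0.4301 -0.1046] yaw 2.9737 med 0.0014 handle [ 0.5139 -0.1188]
[1] 637 scoop [ 0.4291 -0.1034] yaw 2.9313 med 0.002 handle [ 0.5122 -0.1211]
[0, 1] 1675 scoop [ 0.429  -0.1036] yaw 2.9514 med 0.0016 handle [ 0.5125 -0.1196]
```

Call:
{"name": "servo_tool", "arguments": {"moves": [[0,0,0,0.066,0.03,0.131,50],[0,0,0,0.066,0.03,0.131,50],[0,0,0,0.066,0.03,0.131,50],[0,0,0,0.066,0.03,0.131,50],[0,0,0,0.066,0.03,0.131,50],[0,0,0,0.066,0.03,0.131,50],[0,0,0,0.066,0.03,0.131,50],[0,0,0,0.066,0.03,0.131,50],[0,0,0,0.066,0.03,0.131,50],[0,0,0,0.066,0.03,0.131,50],[0,0,0,0.066,0.03,0.131,50],[0,0,0,0.066,0.03,0.131,50],[0,0,0,0.066,0.03,0.131,50],[0,0,0,0.066,0.03,0.131,50],[0,0,0,0.066,0.03,0.131,50],[0,0,0,0.066,0.03,0.131,50],[0,0,0,0.066,0.03,0.131,50],[0,0,0,0.066,0.03,0.131,50],[0,0,0,0.066,0.03,0.131,50],[0,0,0,0.066,0.03,0.131,50]]}}

```text
t: 19.2
tool_pos: [0.5055, 0.0794, 0.2861]
ee_rot: [0.577, 0.777, -0.205, -0.147]
wrist_force: [-0.1, 0.7, -0.8]
opening: 0.0427
```

```bash
python3 to.py; python3 grasp.py .4152 .0813 -2.771 -30 -1 90:8,30:4,0:4 50
```

```text
t 19.2 tcp [505.5  79.4 286.1] jaw 1.8663 z [-0.465 -0.149 -0.873] open 42.7 F [-0.1  0.7 -0.8] M [ 0.11 -0.49  0.04]
q [-0.15  0.62 -0.14  1.37  0.09  1.67  1.57]
G [487.9 109.5  28. ] tz [-0.466 -0.181 -0.866]
#wp [521. 122.  89.] rows 8 step 25.2 rot/row 0.01 q [-0.17  0.85 -0.14  1.46  0.14  1.36  1.58] ikerr 0.0
#wp [493. 112.  38.] rows 4 step 15.0 rot/row 0.0 q [-0.17  0.88 -0.13  1.58  0.16  1.21  1.57] ikerr 0.0
#wp [479. 106.  12.] rows 4 step 7.5 rot/row 0.0 q [-0.17  0.91 -0.12  1.64  0.16  1.13  1.56] ikerr 0.0
8 x [1.9, 5.4, -24.6, 0.0, 0.002, 0.009, 50.0]
4 x [-7.0, -2.7, -13.0, 0.0, 0.0, 0.0, 50.0]
4 x [-3.5, -1.4, -6.5, 0.0, 0.0, 0.0, 50.0]
```

Call:
{"name": "servo_tool", "arguments": {"moves": [[1.9,5.4,-24.6,0,0.002,0.009,50],[1.9,5.4,-24.6,0,0.002,0.009,50],[1.9,5.4,-24.6,0,0.002,0.009,50],[1.9,5.4,-24.6,0,0.002,0.009,50],[1.9,5.4,-24.6,0,0.002,0.009,50],[1.9,5.4,-24.6,0,0.002,0.009,50],[1.9,5.4,-24.6,0,0.002,0.009,50],[1.9,5.4,-20,0,0.002,0.009,50],[0,0,0,0,0,0,50]]}}

```text
t: 20.1
tool_pos: [0.5285, 0.117, 0.0961]
ee_rot: [0.547, 0.8, -0.207, -0.133]
wrist_force: [0.1, 0.3, 0.2]
opening: 0.0429
```

```bash
python3 to.py; python3 grasp.py .4152 .0813 -2.771 -30 -1 30:4,0:5 50;python3 -c "
from h import *
save(r.grab_frame('wrist'),'w20')"
```

```text
t 20.1 tcp [528.5 117.   96.1] jaw 1.9454 z [-0.439 -0.186 -0.879] open 42.9 F [0.1 0.3 0.2] M [ 0.2  -0.43 -0.04]
q [-0.21  0.85 -0.15  1.47  0.15  1.33  1.54]
G [487.9 109.5  28. ] tz [-0.466 -0.181 -0.866]
#wp [493. 112.  38.] rows 4 step 17.2 rot/row 0.008 q [-0.17  0.88 -0.13  1.58  0.16  1.21  1.57] ikerr 0.0
#wp [479. 106.  12.] rows 5 step 6.0 rot/row 0.0 q [-0.16  0.91 -0.13  1.64  0.17  1.13  1.56] ikerr 0.0
4 x [-8.9, -1.4, -14.6, 0.001, 0.007, -0.001, 50.0]
5 x [-2.8, -1.1, -5.2, 0.0, 0.0, 0.0, 50.0]
```

View pics/w20.png

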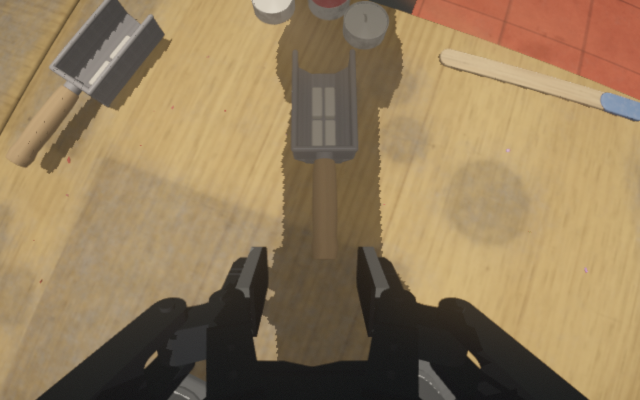

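```bash
cat > pour.py <<'E'
from plan import *
# pour.py cx cy yaw tau flip liptop(mm z) back(mm) pitches "p:n,p:n" hand  : lip kept at mould centre - back*nose dir
def lip_pose(c,yaw,pitch,tau,flip,z,back):
    R=scoopR(yaw,pitch);TR=R*tool_in_scoop(np.radians(tau),flip)
    nose=np.array([np.cos(yaw),np.sin(yaw),0])
    L=np.array([c[0]*1000,c[1]*1000,z])-nose*back
    mid=L-R.apply([40,0,-18]); G=mid+R.apply([-78,0,10])
    return G+TR.apply([0,0,19]),TR,G
if __name__=='__main__':
    a=sys.argv; cx,cy,yaw,tau,flip,z,back=[float(v) for v in a[1:8]]
    w=[];n=[]
    for t in a[8].split(','):
        b,k=t.split(':'); p,TR,G=lip_pose((cx,cy),yaw,np.radians(float(b)),tau,flip,z,back); w.append((p,TR)); n.append(int(k))
    rows(w,float(a[9]),n)
E
for tau in -10 -15 -20 -30; do echo TAU $tau; python3 pour.py .598 .214 -2.77 $tau -1 186 12 0:8,30:4,65:4 0 | grep '#'; done
```

```text
TAU -10
#wp [716. 260. 195.] rows 8 step 31.9 rot/row 0.04 q [-0.28  0.96 -0.17  0.85  0.14  1.51  1.53] ikerr 0.0
#wp [697. 253. 251.] rows 4 step 14.9 rot/row 0.131 q [-0.23  0.62 -0.17  1.47  0.14  0.72  1.5 ] ikerr 0.0
#wp [647. 233. 294.] rows 4 step 17.3 rot/row 0.153 q [ 0.59  0.75 -1.22  1.99  2.1   0.56 -0.06] ikerr 0.0
TAU -15
#wp [715. 259. 196.] rows 8 step 31.7 rot/row 0.029 q [-0.29  1.02 -0.17  0.73  0.14  1.66  1.54] ikerr 0.0
#wp [696. 252. 251.] rows 4 step 14.7 rot/row 0.131 q [-0.23  0.65 -0.18  1.38  0.14  0.86  1.51] ikerr 0.0
#wp [646. 233. 293.] rows 4 step 17.1 rot/row 0.153 q [ 0.33  0.52 -0.75  1.9   1.84  0.21  0.  ] ikerr 0.0
TAU -20
#wp [713. 259. 196.] rows 8 step 31.6 rot/row 0.018 q [-0.31  1.09 -0.16  0.58  0.14  1.82  1.54] ikerr 0.0
#wp [694. 252. 251.] rows 4 step 14.5 rot/row 0.131 q [-0.24  0.68 -0.18  1.29  0.13  1.    1.51] ikerr 0.0
#wp [645. 232. 291.] rows 4 step 16.8 rot/row 0.153 q [-0.13  0.43 -0.19  1.93  0.63  0.01  1.04] ikerr 0.0
TAU -30
#wp [710. 258. 198.] rows 8 step 31.3 rot/row 0.004 q [-0.36  1.16  0.02  0.45 -0.    1.98  1.6 ] ikerr 1.47
#wp [691. 250. 250.] rows 4 step 14.1 rot/row 0.131 q [-0.36  0.76  0.02  1.11 -0.01  1.28  1.6 ] ikerr 0.0
#wp [642. 231. 289.] rows 4 step 16.4 rot/row 0.153 q [-0.33  0.42 -0.01  1.81 -0.04  0.29  1.64] ikerr 0.0
```

```bash
cat > scan.py <<'E'
from pour import *
s=r.get_state();q0=np.array([-.3,.5,0,1.8,0,.4,1.5])
for nm,c in(('M1',(.598,.214)),('M2',(.672,.065))):
  az=np.arctan2(c[1],c[0])
  for tau in(-20,-15):
    for dy in(-.8,-.4,0,.4,.8):
      o=[]
      for pit in(0,30,50,60):
        p,TR,G=lip_pose(c,np.pi+az+dy,np.radians(pit),tau,-1,186,12)
        best=None
        for g in (q0,np.array([-.3,.5,.6,1.7,-.5,.4,1.5]),np.array([-.3,.5,-.6,1.7,.5,.4,1.5])):
            q,e=ik(p/1000,TR,g)
            if best is None or e<best[1]-.05: best=(q,e)
        o.append((pit,best[0].round(2).tolist(),round(best[1],2)))
      print(nm,tau,dy); [print('   ',*x) for x in o[-2:]]
E
python3 scan.py
```

```text
M1 -20 -0.8
    50 [-0.76, 0.55, 0.49, 1.62, 0.21, 0.67, 0.59] 0.0
    60 [-1.09, 0.61, 0.85, 1.76, 0.19, 0.49, 0.52] 0.0
M1 -20 -0.4
    50 [-0.59, 0.51, 0.28, 1.67, 0.15, 0.51, 1.03] 0.0
    60 [-0.87, 0.5, 0.59, 1.84, 0.14, 0.24, 0.97] 0.0
M1 -20 0
    50 [-0.32, 0.49, -0.03, 1.68, 0.03, 0.44, 1.55] 0.0
    60 [-0.33, 0.44, -0.02, 1.86, 0.04, 0.15, 1.54] 0.0
M1 -20 0.4
    50 [-0.06, 0.52, -0.34, 1.67, -0.09, 0.5, 2.06] 0.0
    60 [0.22, 0.51, -0.64, 1.84, -0.04, 0.24, 2.1] 0.0
M1 -20 0.8
    50 [0.12, 0.57, -0.56, 1.62, -0.14, 0.66, 2.5] 0.0
    60 [0.45, 0.64, -0.93, 1.77, -0.06, 0.47, 2.52] 0.0
M1 -15 -0.8
    50 [-0.88, 0.58, 0.63, 1.68, 0.22, 0.57, 0.55] 0.0
    60 [-1.24, 0.71, 1.06, 1.83, -0.0, 0.37, 0.64] 0.0
M1 -15 -0.4
    50 [-0.69, 0.51, 0.4, 1.73, 0.16, 0.37, 1.0] 0.0
    60 [-1.02, 0.55, 0.76, 1.91, -0.04, 0.1, 1.08] 0.0
M1 -15 0
    50 [-0.32, 0.48, -0.02, 1.75, 0.03, 0.3, 1.54] 0.0
    60 [-0.21, 0.45, -0.11, 1.9, 0.58, 0.01, 1.05] 0.0
M1 -15 0.4
    50 [0.04, 0.52, -0.46, 1.74, -0.08, 0.37, 2.09] 0.0
    60 [0.35, 0.56, -0.78, 1.91, 0.12, 0.1, 1.99] 0.0
M1 -15 0.8
[... 613 characters left out ...]
.28, 0.62, -0.47, 1.51, -0.17, 0.71, 2.51] 0.0
    60 [0.57, 0.66, -0.79, 1.65, -0.15, 0.52, 2.59] 0.0
M2 -15 -0.8
    50 [-0.62, 0.65, 0.66, 1.57, 0.11, 0.61, 0.64] 0.0
    60 [-0.9, 0.75, 0.99, 1.72, 0.0, 0.42, 0.63] 0.0
M2 -15 -0.4
    50 [-0.43, 0.58, 0.42, 1.63, 0.07, 0.41, 1.07] 0.0
    60 [-0.69, 0.6, 0.7, 1.8, -0.05, 0.14, 1.09] 0.0
M2 -15 0
    50 [-0.11, 0.55, 0.02, 1.64, -0.03, 0.34, 1.59] 0.0
    60 [-0.09, 0.5, -0.0, 1.82, 0.01, 0.03, 1.56] 0.0
M2 -15 0.4
    50 [0.21, 0.58, -0.38, 1.63, -0.12, 0.42, 2.11] 0.0
    60 [0.5, 0.6, -0.7, 1.8, 0.06, 0.14, 2.04] 0.0
M2 -15 0.8
    50 [0.39, 0.64, -0.6, 1.57, -0.18, 0.61, 2.55] 0.0
    60 [0.71, 0.75, -0.99, 1.72, -0.0, 0.42, 2.51] 0.0
```

Call:
{"name": "servo_tool", "arguments": {"moves": [[0,0,25,0,0,0,50],[0,-5,35,0,0,0,50],[0,-10,35,0,0,0,50],[0,-15,25,0,0,0,50]]}}

```text
t: 20.55
tool_pos: [0.5285, 0.0859, 0.2233]
ee_rot: [0.547, 0.801, -0.207, -0.131]
wrist_force: [0.7, 0.5, -0.4]
opening: 0.0426
```

```bash
python3 to.py; python3 grasp.py .429 -.1036 2.954 -30 -1 170:9,60:6,30:3,0:5 50
```

```text
t 20.55 tcp [528.5  85.9 223.3] jaw 1.9477 z [-0.437 -0.188 -0.879] open 42.6 F [ 0.7  0.5 -0.4] M [ 0.16 -0.5  -0.02]
q [-0.17  0.7  -0.15  1.39  0.14  1.55  1.6 ]
G [ 505.6 -118.1   28. ] tz [-0.491  0.093 -0.866]
#wp [ 580. -132.  159.] rows 9 step 25.9 rot/row 0.063 q [ 0.22  0.87 -0.01  1.2   0.02  1.6   1.59] ikerr 0.0
#wp [ 526. -122.   64.] rows 6 step 18.3 rot/row 0.0 q [ 0.22  0.89 -0.01  1.46  0.02  1.32  1.59] ikerr 0.0
#wp [ 511. -119.   38.] rows 3 step 10.0 rot/row 0.0 q [ 0.22  0.91 -0.01  1.52  0.02  1.24  1.59] ikerr 0.0
#wp [ 496. -116.   12.] rows 5 step 6.0 rot/row 0.0 q [ 0.23  0.93 -0.01  1.57  0.02  1.17  1.59] ikerr 0.0
9 x [5.7, -24.2, -7.2, 0.002, 0.003, -0.063, 50.0]
6 x [-9.0, 1.7, -15.9, 0.0, 0.0, 0.0, 50.0]
3 x [-4.9, 0.9, -8.7, 0.0, 0.0, 0.0, 50.0]
5 x [-2.9, 0.6, -5.2, 0.0, 0.0, 0.0, 50.0]
```

Call:
{"name": "servo_tool", "arguments": {"moves": [[5,-24.2,0,0.002,0.003,-0.063,50],[5,-24.2,0,0.002,0.003,-0.063,50],[5,-24.2,0,0.002,0.003,-0.063,50],[5,-24.2,0,0.002,0.003,-0.063,50],[5,-24.2,0,0.002,0.003,-0.063,50],[5,-24.2,-15,0.002,0.003,-0.063,50],[5,-24.2,-20,0.002,0.003,-0.063,50],[5,-24.2,-20,0.002,0.003,-0.063,50],[5,-24.2,-20,0.002,0.003,-0.063,50],[-9,1.7,-16,0,0,0,50],[-9,1.7,-16,0,0,0,50],[-9,1.7,-10,0,0,0,50],[0,0,0,0,0,0,50]]}}

```text
t: 21.85
tool_pos: [0.5541, -0.1486, 0.1349]
ee_rot: [0.762, 0.606, -0.146, -0.175]
wrist_force: [0.1, 0.7, 0.7]
opening: 0.0425
```

```bash
python3 to.py; python3 grasp.py .429 -.1036 2.954 -30 -1 60:3,30:3,0:5 50;python3 -c "
from h import *
save(r.grab_frame('wrist'),'w21')"
```

```text
t 21.85 tcp [ 554.1 -148.6  134.9] jaw 1.347 z [-0.436  0.09  -0.896] open 42.5 F [0.1 0.7 0.7] M [-0.11 -0.41 -0.03]
q [0.22 0.83 0.01 1.36 0.   1.41 1.56]
G [ 505.6 -118.1   28. ] tz [-0.491  0.093 -0.866]
#wp [ 526. -122.   64.] rows 3 step 27.1 rot/row 0.024 q [ 0.22  0.89 -0.    1.46  0.02  1.32  1.59] ikerr 0.0
#wp [ 511. -119.   38.] rows 3 step 10.0 rot/row 0.0 q [ 0.22  0.91 -0.    1.52  0.02  1.24  1.59] ikerr 0.0
#wp [ 496. -116.   12.] rows 5 step 6.0 rot/row 0.0 q [ 0.22  0.93 -0.    1.57  0.02  1.17  1.59] ikerr 0.0
3 x [-9.4, 8.9, -23.8, 0.008, 0.02, 0.012, 50.0]
3 x [-4.9, 0.9, -8.7, 0.0, 0.0, 0.0, 50.0]
5 x [-2.9, 0.6, -5.2, 0.0, 0.0, 0.0, 50.0]
```

View pics/w21.png

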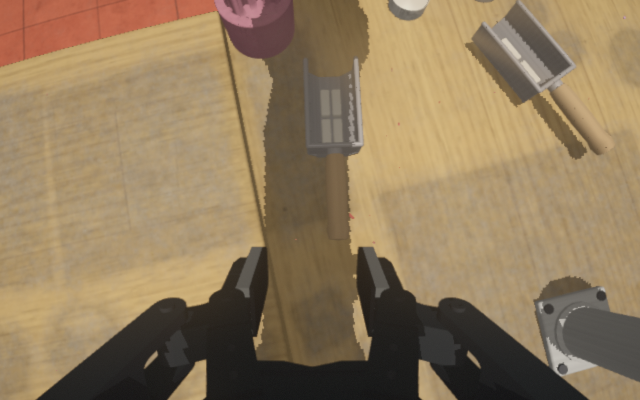

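Call:
{"name": "servo_tool", "arguments": {"moves": [[-9.4,8.9,-23,0.008,0.02,0.012,50],[-9.4,8.9,-22,0.008,0.02,0.012,50],[-9.4,8.9,-20,0.008,0.02,0.012,50],[0,0,0,0,0,0,50]]}}

```text
t: 22.3
tool_pos: [0.5331, -0.1237, 0.0765]
ee_rot: [0.745, 0.618, -0.159, -0.192]
wrist_force: [-0.3, 0.7, -0.4]
opening: 0.0426
```

```bash
python3 to.py; python3 grasp.py .429 -.1036 2.954 -30 -1 40:3,0:7 50;python3 -c "
from h import *
save(r.grab_frame('wrist'),'w22')"
```

```text
t 22.3 tcp [ 533.1 -123.7   76.5] jaw 1.3843 z [-0.475  0.09  -0.875] open 42.6 F [-0.3  0.7 -0.4] M [-0.07 -0.48 -0.  ]
q [ 0.19  0.89 -0.01  1.45  0.01  1.31  1.57]
G [ 505.6 -118.1   28. ] tz [-0.491  0.093 -0.866]
#wp [ 516. -120.   46.] rows 3 step 11.7 rot/row 0.006 q [ 0.22  0.9  -0.    1.5   0.02  1.27  1.59] ikerr 0.0
#wp [ 496. -116.   12.] rows 7 step 5.7 rot/row 0.0 q [ 0.22  0.93 -0.    1.57  0.02  1.17  1.59] ikerr 0.0
3 x [-5.7, 1.2, -10.1, 0.001, 0.006, -0.0, 50.0]
7 x [-2.8, 0.5, -4.9, 0.0, 0.0, 0.0, 50.0]
```

View pics/w22.png

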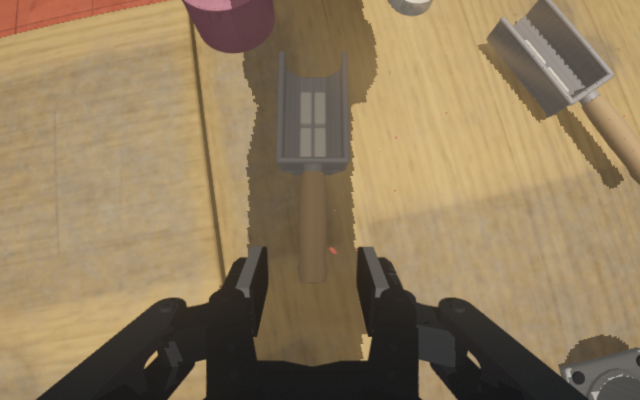

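The handle is now centred at column 313 between the pads. Descending.

Call:
{"name": "servo_tool", "arguments": {"moves": [[-5.7,1.2,-10,0.001,0.006,0,50],[-5.7,1.2,-10,0.001,0.006,0,50],[-5.7,1.2,-10,0.001,0.006,0,50],[-2.8,0.5,-4.9,0,0,0,50],[-2.8,0.5,-4.9,0,0,0,50],[-2.8,0.5,-4.9,0,0,0,50],[-2.8,0.5,-4.9,0,0,0,50],[0,0,0,0,0,0,50]]}}

```text
t: 23.15
tool_pos: [0.5083, -0.1224, 0.0288]
ee_rot: [0.747, 0.616, -0.162, -0.192]
wrist_force: [0.5, 0.1, 0.2]
opening: 0.0428
```

```bash
python3 to.py; python3 grasp.py .429 -.1036 2.954 -30 -1 0:4 50
```

```text
t 23.15 tcp [ 508.3 -122.4   28.8] jaw 1.3807 z [-0.478  0.088 -0.874] open 42.8 F [0.5 0.1 0.2] M [-0.11 -0.56 -0.05]
q [ 0.2   0.92 -0.01  1.54  0.01  1.18  1.56]
G [ 505.6 -118.1   28. ] tz [-0.491  0.093 -0.866]
#wp [ 496. -116.   12.] rows 4 step 5.5 rot/row 0.004 q [ 0.22  0.93 -0.    1.57  0.02  1.17  1.59] ikerr 0.0
4 x [-3.0, 1.5, -4.3, 0.002, 0.004, 0.001, 50.0]
```

Call:
{"name": "servo_tool", "arguments": {"moves": [[-3,1.5,-4.3,0.002,0.004,0.001,50],[-3,1.5,-4.3,0.002,0.004,0.001,50],[-3,1.5,-4.3,0.002,0.004,0.001,50],[-3,1.5,-3.5,0.002,0.004,0.001,50],[0,0,0,0,0,0,50]]}}

```text
t: 23.65
tool_pos: [0.4958, -0.1157, 0.0111]
ee_rot: [0.743, 0.617, -0.165, -0.2]
wrist_force: [0.4, 0.3, -0.0]
opening: 0.0424
```

```bash
python3 to.py; python3 grasp.py .429 -.1036 2.954 -30 -1 0:4 50
```

```text
t 23.65 tcp [ 495.8 -115.7   11.1] jaw 1.3853 z [-0.493  0.094 -0.865] open 42.4 F [ 0.4  0.3 -0. ] M [-0.05 -0.48 -0.04]
q [ 0.19  0.94 -0.01  1.58  0.01  1.15  1.56]
G [ 505.6 -118.1   28. ] tz [-0.491  0.093 -0.866]
#wp [ 496. -116.   12.] rows 4 step 0.2 rot/row 0.001 q [ 0.22  0.93 -0.    1.57  0.02  1.17  1.59] ikerr 0.0
4 x [0.1, -0.2, 0.1, -0.0, -0.0, -0.001, 50.0]
```

Call:
{"name": "servo_tool", "arguments": {"moves": [[0,0,0,0,0,0,0],[0,0,0,0,0,0,0],[0,0,0,0,0,0,0],[0,0,0,0,0,0,0],[0,0,0,0,0,0,0],[0,0,0,0,0,0,0]], "newtons": 80}}

```text
t: 24.25
tool_pos: [0.4959, -0.1158, 0.0113]
ee_rot: [0.743, 0.617, -0.165, -0.2]
wrist_force: [-0.4, 0.4, -0.4]
opening: 0.016
```

```bash
python3 to.py; python3 hm.py 23; python3 fit.py 23 | grep scoop |tail -3;python3 fit3.py 23 .672 .065 .0 -1.57 90
```

```text
t 24.25 tcp [ 495.9 -115.8   11.3] jaw 1.3853 z [-0.493  0.093 -0.865] open 16.0 F [-0.4  0.4 -0.4] M [-0.08 -0.47  0.04]
q [ 0.19  0.94 -0.01  1.58  0.01  1.15  1.56]
[0] 1160 scoop [ 0.4284 -0.1046] yaw 2.9442 med 0.0026 handle [ 0.5117 -0.1213]
[1] 656 scoop [ 0.4309 -0.1024] yaw 3.058 med 0.0032 handle [ 0.5156 -0.1095]
[0, 1] 1816 scoop [ 0.4286 -0.1034] yaw 2.9754 med 0.0026 handle [ 0.5124 -0.1175]
n 2309 foot [0.672  0.0646 0.0007] yaw -1.602 tiltdeg 90.0 med 0.0011 cornersz [0.0007 0.0008 0.0007 0.0008] collar [0.6719 0.0645 0.1677]
```

Call:
{"name": "servo_tool", "arguments": {"moves": [[0,0,8,0,0,0,0],[0,0,15,0,0,0,0],[0,0,15,0,0,0,0],[0,0,15,0,0,0,0],[0,0,0,0,0,0,0]]}}

```text
t: 24.85
tool_pos: [0.4975, -0.1162, 0.0694]
ee_rot: [0.744, 0.617, -0.164, -0.198]
wrist_force: [0.6, -0.0, -0.9]
opening: 0.016
```

```bash
python3 to.py; python3 -c "
from h import *
f=r.grab_frame('scene');im=cv2.resize(f['img'][150:330,200:440],None,fx=3,fy=3)[:,:,::-1];cv2.imwrite('pics/c24.png',im)
save(r.grab_frame('wrist'),'w24')"
```

```text
t 24.85 tcp [ 497.5 -116.2   69.4] jaw 1.3852 z [-0.488  0.092 -0.868] open 16.0 F [ 0.6 -0.  -0.9] M [-0.13 -0.87  0.01]
q [ 0.19  0.86 -0.01  1.56  0.01  1.24  1.56]
```

View pics/c24.png

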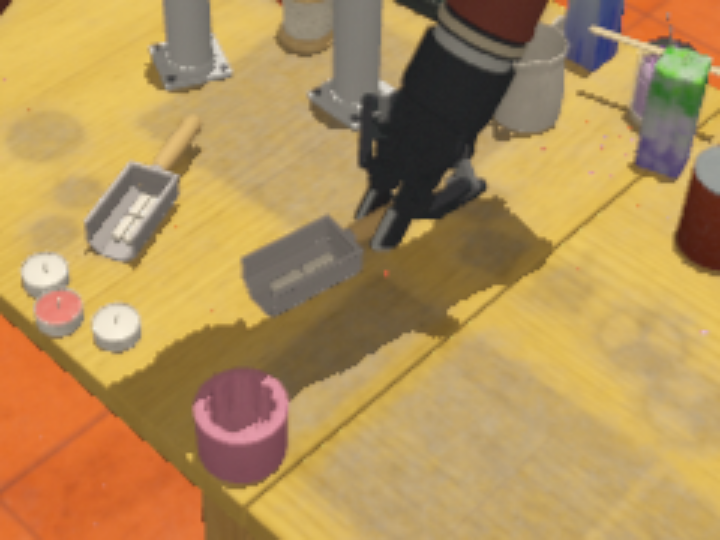

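View pics/w24.png

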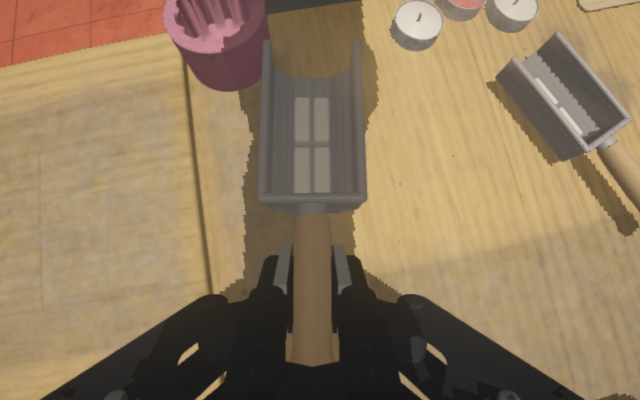

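```bash
python3 pour.py .672 .0645 3.238 -30 -1 260 60 10:1 0|tail -3; python3 pour.py .672 .0645 3.238 -30 -1 240 12 20:20,30:4 0; python3 pour.py .672 .0645 3.238 -30 -1 188 12 25:20,40:5,50:5,65:5 0
```

```text
#wp [836.  80. 290.] rows 1 step 451.1 rot/row 0.331 q [ 0.01  1.17 -0.93  0.26  0.84  1.98  1.45] ikerr 3.56
1 x [339.7, 196.3, 222.7, -0.009, -0.175, 0.281, 0.0]
#wp [781.  75. 288.] rows 20 step 20.4 rot/row 0.022 q [-0.08  1.   -0.05  0.51  0.04  1.8   1.56] ikerr 0.0
#wp [772.  74. 304.] rows 4 step 4.8 rot/row 0.044 q [-0.07  0.82 -0.05  0.83  0.04  1.48  1.55] ikerr 0.0
20 x [14.3, 9.6, 11.0, -0.001, -0.017, 0.014, 0.0]
4 x [-2.4, -0.2, 4.1, 0.004, -0.043, 0.0, 0.0]
#wp [777.  75. 244.] rows 20 step 19.1 rot/row 0.026 q [-0.07  0.92 -0.07  0.8   0.05  1.51  1.55] ikerr 0.0
#wp [759.  73. 267.] rows 5 step 5.7 rot/row 0.052 q [-0.06  0.71 -0.07  1.19  0.05  1.07  1.54] ikerr 0.0
#wp [745.  72. 279.] rows 5 step 3.8 rot/row 0.035 q [-0.05  0.6  -0.07  1.41  0.06  0.79  1.53] ikerr 0.0
#wp [719.  69. 291.] rows 5 step 5.7 rot/row 0.052 q [-0.05  0.48 -0.06  1.71  0.07  0.34  1.52] ikerr 0.0
20 x [14.0, 9.5, 8.8, -0.001, -0.022, 0.014, 0.0]
5 x [-3.5, -0.3, 4.5, 0.005, -0.052, -0.0, 0.0]
5 x [-2.9, -0.3, 2.4, 0.003, -0.035, 0.0, 0.0]
5 x [-5.1, -0.5, 2.5, 0.005, -0.052, -0.0, 0.0]
```

Call:
{"name": "servo_tool", "arguments": {"moves": [[2,2,15,0,0,0,0],[3,3,22,0,0,0,0],[3,3,25,0,0,0,0],[3,3,25,0,0,0,0],[3,3,25,0,0,0,0],[3,3,25,0,0,0,0],[3,3,25,0,0,0,0],[6,5,20,0,-0.02,0.02,0],[12,8,10,0,-0.03,0.02,0],[16,11,5,0,-0.03,0.02,0],[16,11,5,0,-0.03,0.02,0],[16,11,5,0,-0.03,0.02,0],[16,11,5,0,-0.03,0.02,0],[0,0,0,0,0,0,0]]}}

```text
t: 26.35
tool_pos: [0.5952, -0.0328, 0.2939]
ee_rot: [0.714, 0.677, -0.115, -0.139]
wrist_force: [0.4, -0.2, -1.0]
opening: 0.0159
```

```bash
python3 to.py; python3 pour.py .672 .0645 3.238 -30 -1 240 12 25:12 0; python3 hm.py 25;python3 fit3.py 25 .672 .065 .0 -1.57 90;python3 fit3.py 25 .598 .214 .0 2.7 90
```

```text
t 26.35 tcp [595.2 -32.8 293.9] jaw 1.5132 z [-0.353  0.042 -0.935] open 15.9 F [ 0.4 -0.2 -1. ] M [-0.07 -0.54 -0.04]
q [ 0.06  0.68 -0.06  1.17 -0.    1.65  1.53]
#wp [777.  75. 296.] rows 12 step 17.6 rot/row 0.026 q [-0.07  0.9  -0.07  0.69  0.05  1.64  1.55] ikerr 0.0
12 x [15.1, 9.0, 0.2, -0.002, -0.023, 0.012, 0.0]
n 2058 foot [0.6722 0.0647 0.001 ] yaw -1.636 tiltdeg 89.9 med 0.0011 cornersz [0.001  0.0011 0.001  0.0011] collar [0.6722 0.0645 0.168 ]
n 2335 foot [0.5979 0.214  0.0011] yaw 2.694 tiltdeg 89.9 med 0.0009 cornersz [0.001  0.0012 0.001  0.0012] collar [0.5975 0.2142 0.1681]
```

Call:
{"name": "servo_tool", "arguments": {"moves": [[15.5,9.5,0.2,-0.002,-0.023,0.012,0],[15.5,9.5,0.2,-0.002,-0.023,0.012,0],[15.5,9.5,0.2,-0.002,-0.023,0.012,0],[15.5,9.5,0.2,-0.002,-0.023,0.012,0],[15.5,9.5,0.2,-0.002,-0.023,0.012,0],[15.5,9.5,0.2,-0.002,-0.023,0.012,0],[15.5,9.5,0.2,-0.002,-0.023,0.012,0],[15.5,9.5,0.2,-0.002,-0.023,0.012,0],[15.5,9.5,0.2,-0.002,-0.023,0.012,0],[15,9,0.2,-0.002,-0.023,0.012,0],[15,9,0.2,-0.002,-0.023,0.012,0],[10,6,0,0,-0.02,0.01,0],[0,0,0,0,0,0,0]]}}

```text
t: 27.75
tool_pos: [0.7641, 0.0528, 0.2847]
ee_rot: [0.687, 0.724, -0.057, -0.036]
wrist_force: [-0.1, 0.5, -2.5]
opening: 0.0159
```

```bash
python3 to.py; python3 pour.py .672 .0645 3.238 -30 -1 188 12 28:8 0; python3 hm.py 26;python3 -c "
from h import *
f=r.grab_frame('scene');im=cv2.resize(f['img'][60:240,240:480],None,fx=3,fy=3)[:,:,::-1];cv2.imwrite('pics/c26.png',im)
save(r.grab_frame('side'),'s26');save(r.grab_frame('wrist'),'w26')"
```

```text
t 27.75 tcp [764.1  52.8 284.7] jaw 1.6245 z [-0.13  -0.033 -0.991] open 15.9 F [-0.1  0.5 -2.5] M [ 0.03 -0.23  0.  ]
q [-0.09  0.91 -0.05  0.68  0.06  1.69  1.5 ]
#wp [774.  74. 249.] rows 8 step 5.3 rot/row 0.014 q [-0.07  0.87 -0.07  0.89  0.05  1.42  1.55] ikerr 0.0
8 x [1.2, 2.7, -4.4, 0.004, -0.012, 0.005, 0.0]
```

View pics/c26.png

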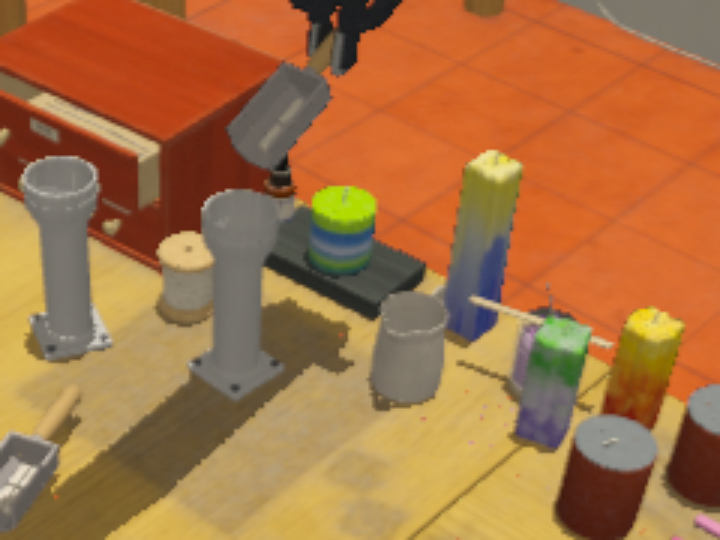

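View pics/w26.png

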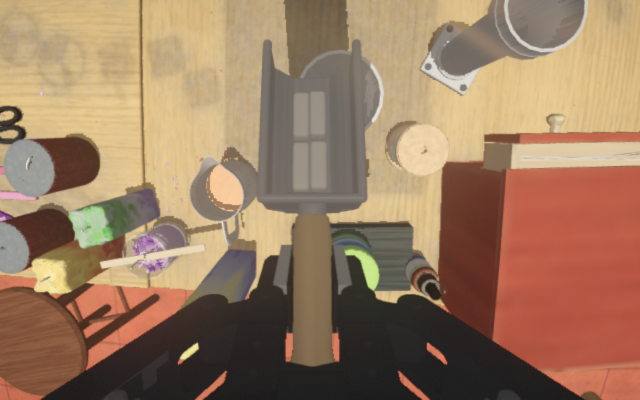

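Call:
{"name": "servo_tool", "arguments": {"moves": [[1.2,2.9,-4.4,0.004,-0.012,0.005,0],[1.2,2.9,-4.4,0.004,-0.012,0.005,0],[1.2,2.9,-4.4,0.004,-0.012,0.005,0],[1.2,2.9,-4.4,0.004,-0.012,0.005,0],[1.2,2.9,-4.4,0.004,-0.012,0.005,0],[1.2,2.7,-4.4,0.004,-0.012,0.005,0],[1.2,2.7,-3,0.004,-0.012,0.005,0],[0,0,0,0,0,0,0]]}}

```text
t: 28.8
tool_pos: [0.7707, 0.0705, 0.257]
ee_rot: [0.676, 0.737, -0.016, -0.012]
wrist_force: [-0.5, -0.5, -2.0]
opening: 0.0156
```

```bash
python3 to.py; python3 pour.py .672 .0645 3.238 -30 -1 188 12 28:2,38:5 0; python3 hm.py 27; cat > lipfit.py <<'E'
from plan import *
from fit import box,cloud
# fit the held scoop: start from nominal tool pose
tag,tau,flip=sys.argv[1],float(sys.argv[2]),float(sys.argv[3])
s,p,R,M=st()
T=tool_in_scoop(np.radians(tau),flip)
S0=R*T.inv(); G=p/1000+R.apply([0,0,-.019]); mid0=G-S0.apply([-.078,0,.010])
Ps,Cs=cloud(tag);P=np.concatenate(Ps);C=np.concatenate(Cs)
m=np.isfinite(P).all(1)&(np.linalg.norm(P-mid0,axis=1)<.075)&((C.max(1)-C.min(1))<30)&(C.max(1)>60)
L0=S0.inv().apply(P-mid0); m&=(L0[:,0]>-.043)&(L0[:,0]<.055)&(np.abs(L0[:,1])<.035)&(L0[:,2]>-.03)&(L0[:,2]<.03)
Q=P[m]
def res(x):
    L=(S0*Ro.from_rotvec(x[3:])).inv().apply(Q-mid0-x[:3])
    return np.minimum.reduce([np.abs(box(L,np.array([0,y,0]),np.array([.04,.0015,.018]))) for y in(-.022,.022)]+[np.abs(box(L,np.array([-.0385,0,0]),np.array([.0015,.0235,.018]))),np.abs(box(L,np.array([0,0,-.0165]),np.array([.04,.0235,.0015])))]).clip(0,.012)
o=least_squares=kin.least_squares(res,np.zeros(6),loss='soft_l1',f_scale=.002,x_scale=[.005]*3+[.05]*3)
x=o.x;S=S0*Ro.from_rotvec(x[3:]);mid=mid0+x[:3]
lip0=mid0+S0.apply([.04,0,-.018]);lip=mid+S.apply([.04,0,-.018])
nx=S.apply([1,0,0]);n0=S0.apply([1,0,0])
print('n',len(Q),'med',np.median(res(x)).round(4),'lip nominal',(lip0*1000).round(1),'fit',(lip*1000).round(1),'pitch nom',np.degrees(-np.arcsin(n0[2])).round(1),'fit',np.degrees(-np.arcsin(nx[2])).round(1),'yaw',np.arctan2(nx[1],nx[0]).round(3),'drot',x[3:].round(3))
E
python3 lipfit.py 27 -30 -1;python3 fit3.py 27 .672 .065 .0 -1.57 90
```

```text
t 28.8 tcp [770.7  70.5 257. ] jaw 1.6563 z [-0.038 -0.007 -0.999] open 15.6 F [-0.5 -0.5 -2. ] M [ 0.01 -0.1  -0.03]
q [-0.1   0.86 -0.07  0.85  0.05  1.47  1.51]
#wp [774.  74. 249.] rows 2 step 4.7 rot/row 0.006 q [-0.07  0.87 -0.07  0.89  0.05  1.42  1.55] ikerr 0.0
#wp [762.  73. 264.] rows 5 step 3.8 rot/row 0.035 q [-0.06  0.73 -0.07  1.14  0.06  1.13  1.54] ikerr 0.0
2 x [1.6, 1.9, -3.9, 0.002, -0.002, 0.005, 0.0]
5 x [-2.4, -0.2, 3.0, 0.003, -0.035, 0.0, 0.0]
n 1170 med 0.0008 lip nominal [680.8  62.  196.6] fit [680.6  60.5 201.5] pitch nom 27.8 fit 29.3 yaw -3.039 drot [0.055 0.026 0.012]
n 2290 foot [6.721e-01 6.450e-02 5.000e-04] yaw -1.606 tiltdeg 90.0 med 0.0011 cornersz [0.0005 0.0006 0.0005 0.0006] collar [0.6721 0.0644 0.1675]
```

```bash
python3 pour.py .672 .066 3.238 -30 -1 183 12 30:4,38:5 0
```

```text
#wp [772.  76. 247.] rows 4 step 2.9 rot/row 0.01 q [-0.07  0.84 -0.07  0.95  0.05  1.35  1.54] ikerr 0.0
#wp [762.  75. 259.] rows 5 step 3.0 rot/row 0.028 q [-0.06  0.74 -0.07  1.15  0.06  1.12  1.54] ikerr 0.0
4 x [0.2, 1.4, -2.5, 0.002, -0.009, 0.003, 0.0]
5 x [-2.0, -0.2, 2.3, 0.003, -0.028, 0.0, 0.0]
```

Call:
{"name": "servo_tool", "arguments": {"moves": [[0.2,1.4,-2.5,0.002,-0.009,0.003,0],[0.2,1.4,-2.5,0.002,-0.009,0.003,0],[0.2,1.4,-2.5,0.002,-0.009,0.003,0],[0.2,1.4,-2.5,0.002,-0.009,0.003,0],[0,0,0,0,0,0,0]]}}

```text
t: 29.4
tool_pos: [0.7722, 0.0756, 0.247]
ee_rot: [0.672, 0.741, 0.001, 0.001]
wrist_force: [0.4, 0.1, -1.5]
opening: 0.016
```

```bash
python3 hm.py 28; python3 lipfit.py 28 -30 -1; python3 pour.py .672 .066 3.238 -30 -1 183 12 36:4,46:8 0
```

```text
n 1258 med 0.0009 lip nominal [684.9  66.7 182.9] fit [681.4  64.9 187.9] pitch nom 30.2 fit 27.0 yaw -3.044 drot [ 0.06  -0.055  0.003]
#wp [765.  75. 256.] rows 4 step 3.0 rot/row 0.025 q [-0.06  0.76 -0.07  1.1   0.06  1.18  1.54] ikerr 0.0
#wp [751.  74. 269.] rows 8 step 2.4 rot/row 0.022 q [-0.05  0.65 -0.07  1.33  0.06  0.89  1.53] ikerr 0.0
4 x [-2.0, -0.1, 2.2, 0.002, -0.025, -0.0, 0.0]
8 x [-1.7, -0.2, 1.6, 0.002, -0.022, -0.0, 0.0]
```

Call:
{"name": "servo_tool", "arguments": {"moves": [[-1.5,-0.1,2.0,0.002,-0.025,0,0],[-1.5,-0.1,2.0,0.002,-0.025,0,0],[-1.5,-0.1,2.0,0.002,-0.025,0,0],[-1.5,-0.1,2.0,0.002,-0.025,0,0],[-1.5,-0.2,1.5,0.002,-0.022,0,0],[-1.5,-0.2,1.5,0.002,-0.022,0,0],[-1.5,-0.2,1.5,0.002,-0.022,0,0],[-1.5,-0.2,1.5,0.002,-0.022,0,0],[0,0,0,0,0,0,0]]}}

```text
t: 30.4
tool_pos: [0.7612, 0.0731, 0.2638]
ee_rot: [0.669, 0.736, 0.073, 0.069]
wrist_force: [0.1, 0.3, -1.5]
opening: 0.016
```

```bash
python3 to.py; python3 hm.py 29; python3 lipfit.py 29 -30 -1; python3 pour.py .672 .066 3.238 -30 -1 183 14 50:6,65:6 0; python3 -c "
from h import *
f=r.grab_frame('scene');im=cv2.resize(f['img'][80:240,260:440],None,fx=4,fy=3.5)[:,:,::-1];cv2.imwrite('pics/c29.png',im)
save(r.grab_frame('wrist'),'w29')"
```

```text
t 30.4 tcp [761.2  73.1 263.8] jaw 1.6658 z [ 0.199  0.016 -0.98 ] open 16.0 F [ 0.1  0.3 -1.5] M [-0.02  0.2   0.  ]
q [-0.09  0.69 -0.08  1.2   0.07  1.05  1.49]
n 1256 med 0.0009 lip nominal [688.4  66.  182.8] fit [689.4  64.6 184.6] pitch nom 41.5 fit 44.4 yaw -3.038 drot [0.049 0.051 0.003]
#wp [747.  73. 274.] rows 6 step 3.0 rot/row 0.025 q [-0.05  0.61 -0.08  1.41  0.07  0.78  1.52] ikerr 0.0
#wp [721.  71. 286.] rows 6 step 4.7 rot/row 0.044 q [-0.05  0.49 -0.06  1.71  0.08  0.33  1.51] ikerr 0.0
6 x [-2.5, 0.0, 1.7, 0.003, -0.025, 0.0, 0.0]
6 x [-4.2, -0.4, 2.1, 0.004, -0.043, -0.0, 0.0]
```

View pics/c29.png

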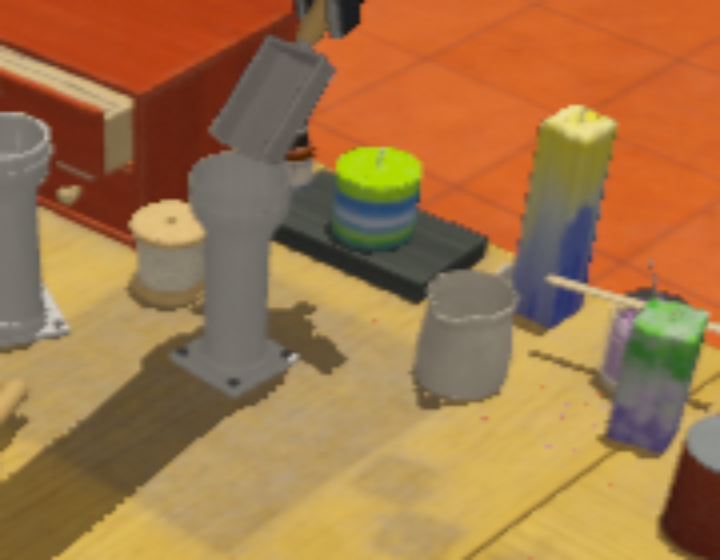

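View pics/w29.png

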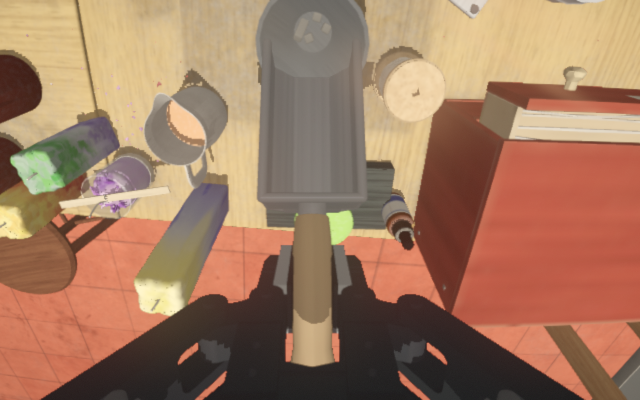

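```bash
python3 -c "
import cv2
im=cv2.imread('pics/w29.png');cv2.imwrite('pics/w29z.png',cv2.resize(im[0:90,240:390],None,fx=5,fy=5,interpolation=cv2.INTER_CUBIC))"
```

```text
(no output)
```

View pics/w29z.png

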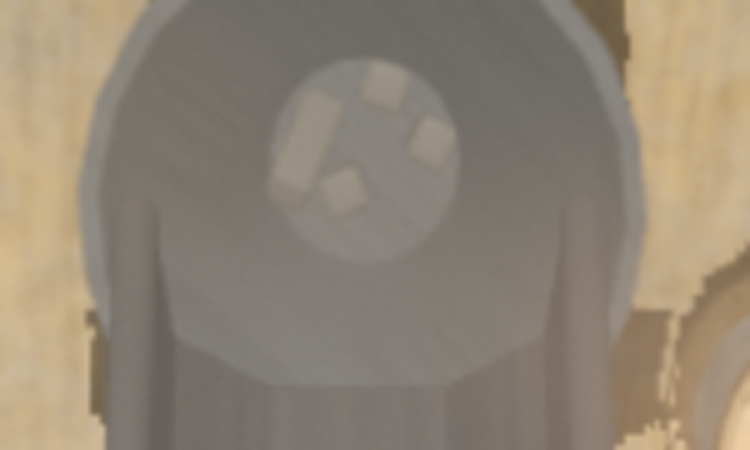

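All four pieces lie at the bottom of mould 2 and the scoop is empty. Next I carry the scoop to free table on the right.

Call:
{"name": "servo_tool", "arguments": {"moves": [[0,0,12,0,0.01,0,0],[0,0,20,0,0.02,0,0],[-3,-5,20,0,0.04,0,0],[-10,-15,15,0,0.05,-0.03,0],[-15,-20,0,0,0.05,-0.03,0],[-18,-25,0,0,0.05,-0.03,0],[-20,-28,0,0,0.05,-0.03,0],[-20,-30,0,0,0.05,-0.03,0],[-20,-30,0,0,0.05,-0.03,0],[-20,-30,0,0,0.05,-0.03,0]]}}

```text
t: 31.6
tool_pos: [0.6346, -0.1052, 0.3288]
ee_rot: [0.74, 0.662, -0.074, -0.091]
wrist_force: [-0.7, 0.4, -1.5]
opening: 0.016
```

```bash
python3 to.py; python3 grasp.py .45 -.22 2.75 -30 -1 170:8,60:6,0:9 0; python3 hm.py 30;python3 fit3.py 30 .672 .065 .0 -1.57 90
```

```text
t 31.6 tcp [ 634.6 -105.2  328.8] jaw 1.458 z [-0.23   0.036 -0.973] open 16.0 F [-0.7  0.4 -1.5] M [-0.14 -0.35  0.  ]
q [ 0.15  0.68 -0.03  1.04  0.01  1.65  1.58]
G [ 522.1 -249.8   28. ] tz [-0.462  0.191 -0.866]
#wp [ 592. -279.  159.] rows 8 step 30.8 rot/row 0.05 q [ 0.41  0.98  0.05  0.95 -0.01  1.73  1.63] ikerr 0.0
#wp [ 541. -258.   64.] rows 6 step 18.3 rot/row 0.0 q [ 0.41  0.98  0.05  1.25 -0.01  1.44  1.63] ikerr 0.0
#wp [ 513. -246.   12.] rows 9 step 6.7 rot/row 0.0 q [ 0.41  1.    0.04  1.38 -0.01  1.29  1.63] ikerr 0.0
8 x [-5.3, -21.7, -21.3, 0.008, 0.035, -0.034, 0.0]
6 x [-8.5, 3.5, -15.9, 0.0, 0.0, 0.0, 0.0]
9 x [-3.1, 1.3, -5.8, 0.0, 0.0, 0.0, 0.0]
n 2152 foot [0.6721 0.0646 0.0009] yaw -1.638 tiltdeg 89.9 med 0.0011 cornersz [0.0008 0.0009 0.0008 0.0009] collar [0.6721 0.0644 0.1679]
```

Call:
{"name": "servo_tool", "arguments": {"moves": [[-6,-22,-15,0.008,0.035,-0.034,0],[-6,-22,-20,0.008,0.035,-0.034,0],[-6,-22,-20,0.008,0.035,-0.034,0],[-6,-22,-22,0.008,0.035,-0.034,0],[-8,-20,-22,0.008,0.035,-0.034,0],[-8,-18,-22,0.008,0.035,-0.034,0],[-8,-14,-22,0.008,0.035,-0.034,0],[-10,-10,-20,0.008,0.035,-0.034,0],[-10,0,-20,0,0,0,0],[-8,0,-20,0,0,0,0],[-8,0,-15,0,0,0,0],[0,0,0,0,0,0,0]]}}

```text
t: 32.9
tool_pos: [0.5465, -0.2718, 0.0878]
ee_rot: [0.809, 0.526, -0.146, -0.219]
wrist_force: [-0.5, 0.1, -1.2]
opening: 0.0155
```

```bash
python3 to.py; python3 grasp.py .45 -.22 2.75 -30 -1 20:6,0:5 0
```

```text
t 32.9 tcp [ 546.5 -271.8   87.8] jaw 1.1549 z [-0.467  0.201 -0.861] open 15.5 F [-0.5  0.1 -1.2] M [-0.29 -0.64 -0.01]
q [ 0.4   0.98  0.05  1.19 -0.02  1.51  1.6 ]
G [ 522.1 -249.8   28. ] tz [-0.462  0.191 -0.866]
#wp [ 523. -250.   29.] rows 6 step 11.2 rot/row 0.004 q [ 0.41  0.99  0.05  1.34 -0.01  1.34  1.63] ikerr 0.0
#wp [ 513. -246.   12.] rows 5 step 4.0 rot/row 0.0 q [ 0.41  1.    0.05  1.38 -0.01  1.29  1.63] ikerr 0.0
6 x [-4.0, 3.6, -9.8, 0.0, -0.002, 0.004, 0.0]
5 x [-1.8, 0.8, -3.5, 0.0, 0.0, 0.0, 0.0]
```

Call:
{"name": "servo_tool", "arguments": {"moves": [[-2,3,-10,0,-0.002,0.004,0],[-2,3,-10,0,-0.002,0.004,0],[-2,3,-10,0,-0.002,0.004,0],[-2,2,-10,0,-0.002,0,0],[0,0,-8,0,0,0,0],[0,0,0,0,0,0,0]]}}

```text
t: 33.5
tool_pos: [0.5409, -0.2592, 0.0361]
ee_rot: [0.806, 0.533, -0.142, -0.215]
wrist_force: [-0.1, 0.3, -1.4]
opening: 0.0157
```

```bash
python3 to.py; python3 hm.py 31; python3 lipfit.py 31 -30 -1
```

```text
t 33.5 tcp [ 540.9 -259.2   36.1] jaw 1.1694 z [-0.458  0.194 -0.867] open 15.7 F [-0.1  0.3 -1.4] M [-0.29 -0.68 -0.  ]
q [ 0.39  1.02  0.04  1.26 -0.02  1.38  1.6 ]
n 1141 med 0.0008 lip nominal [ 441.8 -217.3   25.1] fit [ 442.5 -218.9   27. ] pitch nom 0.3 fit 1.1 yaw 2.736 drot [ 0.053  0.015 -0.005]
```

Call:
{"name": "servo_tool", "arguments": {"moves": [[0,0,-6,0.025,-0.01,0,0],[0,0,-6,0.024,-0.01,0,0],[0,0,-6,0,0,0,0],[0,0,-3,0,0,0,0],[0,0,0,0,0,0,0]]}}

```text
t: 34.1
tool_pos: [0.5421, -0.2617, 0.0155]
ee_rot: [0.803, 0.539, -0.118, -0.228]
wrist_force: [-0.1, -0.5, -1.2]
opening: 0.016
```

```bash
python3 to.py; python3 hm.py 32; python3 lipfit.py 32 -30 -1
```

```text
t 34.1 tcp [ 542.1 -261.7   15.5] jaw 1.1674 z [-0.435  0.239 -0.868] open 16.0 F [-0.1 -0.5 -1.2] M [-0.35 -0.66  0.  ]
q [ 0.42  1.05  0.01  1.26 -0.05  1.36  1.64]
n 1201 med 0.001 lip nominal [ 443.  -218.3    3.6] fit [ 441.6 -219.7    4.9] pitch nom 0.5 fit 0.5 yaw 2.741 drot [0.043 0.001 0.002]
```

Call:
{"name": "servo_tool", "arguments": {"moves": [[0,0,-3,0,0,0,0],[0,0,-1.5,0,0,0,0],[0,0,0,0,0,0,0],[0,0,0,0,0,0,8],[0,0,0,0,0,0,22],[0,0,0,0,0,0,26],[0,0,0,0,0,0,40],[0,0,0,0,0,0,50],[0,0,0,0,0,0,50]]}}

```text
t: 35.1
tool_pos: [0.5434, -0.2608, 0.0131]
ee_rot: [0.802, 0.54, -0.118, -0.227]
wrist_force: [0.5, 0.5, -0.1]
opening: 0.0428
```

```bash
python3 to.py; python3 hm.py 33; python3 lipfit.py 33 -30 -1; python3 -c "
from h import *
save(r.grab_frame('wrist'),'w33')"
```

```text
t 35.1 tcp [ 543.4 -260.8   13.1] jaw 1.1694 z [-0.434  0.238 -0.869] open 42.8 F [ 0.5  0.5 -0.1] M [-0.26 -0.42 -0.02]
q [ 0.42  1.05  0.01  1.26 -0.05  1.35  1.64]
n 1188 med 0.0009 lip nominal [ 443.8 -217.8    0.6] fit [ 442.7 -218.3    3.1] pitch nom 0.5 fit -1.0 yaw 2.722 drot [ 0.086 -0.027 -0.018]
```

View pics/w33.png

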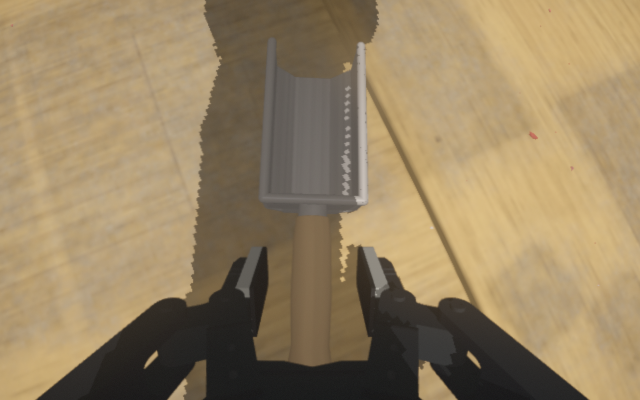

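Call:
{"name": "servo_tool", "arguments": {"moves": [[4,-2.4,9,0,0,0,50],[9,-5,18,0,0,0,50],[13,-7,26,0,0,0,50],[13,-7,26,0,0,0,50],[0,10,30,0,0,0,50],[0,20,30,0,0,0,50],[0,25,25,0,0,0,50]]}}

```text
t: 35.95
tool_pos: [0.5803, -0.2317, 0.1814]
ee_rot: [0.804, 0.535, -0.121, -0.229]
wrist_force: [1.0, 0.3, 0.1]
opening: 0.0428
```

```bash
python3 to.py; python3 hm.py 34; python3 fit.py 34|grep '0, 1.*scoop'; python3 -c "
from fit import *
fit_scoop('34',(.48,-.235),2.74)";python3 fit3.py 34 .672 .065 .0 -1.57 90;python3 fit3.py 34 .598 .214 .0 2.7 90; python3 grasp.py .4152 .0813 -2.771 -10 -1 190:14,60:5,0:6 50
```

```text
t 35.95 tcp [ 580.3 -231.7  181.4] jaw 1.1613 z [-0.44   0.239 -0.866] open 42.8 F [1.  0.3 0.1] M [-0.24 -0.45  0.03]
q [ 0.37  0.91  0.02  1.07 -0.07  1.69  1.57]
[0, 1] 1586 scoop [0.4152 0.0815] yaw -2.7681 med 0.0015 handle [0.4943 0.1125]
[0, 1] 672 scoop [ 0.42  -0.105] yaw 3.1416 med 0.015 handle [ 0.505 -0.105]
[0] 778 scoop [ 0.4802 -0.2347] yaw 2.7467 med 0.0009 handle [ 0.5587 -0.2674]
[1] 365 scoop [ 0.4822 -0.234 ] yaw 2.708 med 0.0011 handle [ 0.5593 -0.2697]
[0, 1] 1143 scoop [ 0.4827 -0.2345] yaw 2.7266 med 0.0009 handle [ 0.5605 -0.2688]
n 2155 foot [0.6839 0.0988 0.0007] yaw 1.521 tiltdeg 90.1 med 0.001 cornersz [0.0008 0.0007 0.0008 0.0007] collar [0.6839 0.0985 0.1677]
n 2484 foot [0.598  0.2139 0.0011] yaw 2.69 tiltdeg 89.9 med 0.0013 cornersz [0.001  0.0012 0.001  0.0012] collar [0.5976 0.2141 0.1681]
G [487.9 109.5  28. ] tz [-0.162 -0.063 -0.985]
#wp [516. 120. 196.] rows 14 step 25.3 rot/row 0.06 q [-0.06  0.54 -0.24  1.67  0.15  1.13  1.58] ikerr 0.0
#wp [495. 112.  68.] rows 5 step 26.0 rot/row 0.0 q [-0.08  0.69 -0.2   1.85  0.21  0.8   1.54] ikerr 0.0
#wp [485. 108.   9.] rows 6 step 10.0 rot/row 0.0 q [-0.1   0.78 -0.17  1.91  0.24  0.65  1.51] ikerr 0.0
14 x [-4.9, 24.8, 0.8, -0.005, -0.025, 0.054, 50.0]
5 x [-4.2, -1.6, -25.6, 0.0, 0.0, 0.0, 50.0]
6 x [-1.6, -0.6, -9.8, 0.0, 0.0, 0.0, 50.0]
```

Call:
{"name": "servo_tool", "arguments": {"moves": [[-5,24.8,10,-0.005,-0.025,0.054,50],[-5,24.8,10,-0.005,-0.025,0.054,50],[-5,24.8,10,-0.005,-0.025,0.054,50],[-5,24.8,10,-0.005,-0.025,0.054,50],[-5,24.8,0,-0.005,-0.025,0.054,50],[-5,24.8,0,-0.005,-0.025,0.054,50],[-5,24.8,0,-0.005,-0.025,0.054,50],[-5,24.8,0,-0.005,-0.025,0.054,50],[-5,24.8,0,-0.005,-0.025,0.054,50],[-5,24.8,0,-0.005,-0.025,0.054,50],[-5,24.8,0,-0.005,-0.025,0.054,50],[-5,24.8,-10,-0.005,-0.025,0.054,50],[-5,24.8,-20,-0.005,-0.025,0.054,50],[-5,24.8,-20,-0.005,-0.025,0.054,50],[0,0,0,0,0,0,50]]}}

```text
t: 37.55
tool_pos: [0.5104, 0.1228, 0.1752]
ee_rot: [0.555, 0.828, -0.07, -0.034]
wrist_force: [-0.5, 0.4, -0.1]
opening: 0.0425
```

```bash
python3 to.py; python3 grasp.py .4152 .0813 -2.769 -10 -1 60:6,0:6 50
```

```text
t 37.55 tcp [510.4 122.8 175.2] jaw 1.9619 z [-0.133 -0.077 -0.988] open 42.5 F [-0.5  0.4 -0.1] M [ 0.07 -0.14 -0.03]
q [-0.18  0.56 -0.19  1.73  0.15  1.01  1.52]
G [487.8 109.7  28. ] tz [-0.162 -0.063 -0.985]
#wp [494. 112.  68.] rows 6 step 18.1 rot/row 0.006 q [-0.11  0.69 -0.16  1.85  0.17  0.79  1.57] ikerr 0.0
#wp [485. 108.   9.] rows 6 step 10.0 rot/row 0.0 q [-0.12  0.78 -0.13  1.91  0.2   0.64  1.54] ikerr 0.0
6 x [-2.7, -1.8, -17.8, 0.002, 0.005, -0.003, 50.0]
6 x [-1.6, -0.6, -9.8, 0.0, 0.0, 0.0, 50.0]
```

Call:
{"name": "servo_tool", "arguments": {"moves": [[-2.7,-1.8,-17.8,0.002,0.005,-0.003,50],[-2.7,-1.8,-17.8,0.002,0.005,-0.003,50],[-2.7,-1.8,-17.8,0.002,0.005,-0.003,50],[-2.7,-1.8,-17.8,0.002,0.005,-0.003,50],[-2.7,-1.8,-17.8,0.002,0.005,-0.003,50],[-2.7,-1.8,-13,0.002,0.005,-0.003,50],[0,0,0,0,0,0,50]]}}

```text
t: 38.25
tool_pos: [0.4989, 0.1045, 0.0715]
ee_rot: [0.566, 0.82, -0.074, -0.048]
wrist_force: [-0.5, -0.4, 0.2]
opening: 0.0427
```

```bash
python3 to.py; python3 grasp.py .4152 .0813 -2.769 -10 -1 0:7 50;python3 -c "
from h import *
save(r.grab_frame('wrist'),'w35')"
```

```text
t 38.25 tcp [498.9 104.5  71.5] jaw 1.9346 z [-0.161 -0.067 -0.985] open 42.7 F [-0.5 -0.4  0.2] M [ 0.03 -0.16 -0.  ]
q [-0.16  0.7  -0.17  1.84  0.17  0.79  1.51]
G [487.8 109.7  28. ] tz [-0.162 -0.063 -0.985]
#wp [485. 108.   9.] rows 7 step 9.1 rot/row 0.001 q [-0.12  0.78 -0.14  1.91  0.21  0.64  1.54] ikerr 0.0
7 x [-2.0, 0.6, -8.9, 0.001, 0.0, 0.001, 50.0]
```

View pics/w35.png

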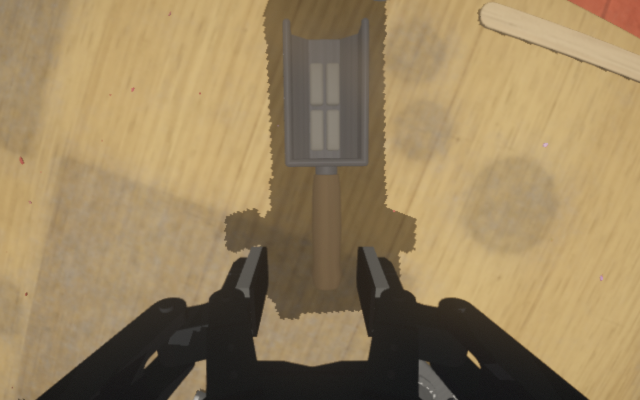

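The handle is at column 327 between fingers centred at 312. The planned +y shift fixes that.

Call:
{"name": "servo_tool", "arguments": {"moves": [[-2,0.9,-8.9,0.001,0,0.001,50],[-2,0.9,-8.9,0.001,0,0.001,50],[-2,0.9,-8.9,0.001,0,0.001,50],[-2,0.9,-8.9,0.001,0,0.001,50],[-2,0.9,-8.9,0.001,0,0.001,50],[0,0,0,0,0,0,50]]}}

```text
t: 38.9
tool_pos: [0.4909, 0.1107, 0.0263]
ee_rot: [0.563, 0.822, -0.069, -0.047]
wrist_force: [0.4, 0.5, -0.1]
opening: 0.0426
```

```bash
python3 to.py; python3 grasp.py .4152 .0813 -2.769 -10 -1 0:3 50
```

```text
t 38.9 tcp [490.9 110.7  26.3] jaw 1.9406 z [-0.154 -0.061 -0.986] open 42.6 F [ 0.4  0.5 -0.1] M [ 0.04 -0.15 -0.06]
q [-0.18  0.76 -0.15  1.89  0.19  0.67  1.48]
G [487.8 109.7  28. ] tz [-0.162 -0.063 -0.985]
#wp [485. 108.   9.] rows 3 step 6.1 rot/row 0.003 q [-0.12  0.78 -0.14  1.91  0.21  0.64  1.54] ikerr 0.0
3 x [-2.0, -0.7, -5.7, -0.001, 0.003, 0.001, 50.0]
```

Call:
{"name": "servo_tool", "arguments": {"moves": [[-2,-0.9,-5.7,-0.001,0.003,0.001,50],[-2,-0.9,-5.7,-0.001,0.003,0.001,50],[-2,-0.9,-4,-0.001,0.003,0.001,50],[0,0,0,0,0,0,50],[0,0,0,0,0,0,0],[0,0,0,0,0,0,0],[0,0,0,0,0,0,0],[0,0,0,0,0,0,0],[0,0,0,0,0,0,0],[0,0,0,0,0,0,0]], "newtons": 80}}

```text
t: 39.9
tool_pos: [0.4848, 0.1079, 0.0099]
ee_rot: [0.562, 0.823, -0.073, -0.049]
wrist_force: [-1.3, -0.0, -1.1]
opening: 0.0159
```

```bash
python3 to.py; python3 grasp.py .435 -.085 3.14 -10 -1 60:3 50
```

```text
t 39.9 tcp [484.8 107.9   9.9] jaw 1.9436 z [-0.162 -0.064 -0.985] open 15.9 F [-1.3 -0.  -1.1] M [ 0.08 -0.15 -0.01]
q [-0.18  0.78 -0.15  1.91  0.2   0.64  1.48]
G [513.  -85.1  28. ] tz [-0.174  0.    -0.985]
#wp [520. -85.  68.] rows 3 step 68.3 rot/row 0.125 q [ 0.2   0.7  -0.07  1.8   0.09  0.82  1.65] ikerr 0.0
3 x [11.8, -64.4, 19.5, 0.0, -0.0, -0.125, 50.0]
```

Call:
{"name": "servo_tool", "arguments": {"moves": [[0,0,8,0,0,0,0],[0,0,12,0,0,0,0],[0,0,12,0,0,0,0],[1,-8,8,0,0,-0.02,0],[2,-16,0,0,0,-0.031,0],[2,-16,0,0,0,-0.031,0],[2,-16,0,0,0,-0.031,0],[2,-16,0,0,0,-0.031,0],[2,-16,0,0,0,-0.031,0],[2,-16,0,0,0,-0.031,0],[2,-16,0,0,0,-0.031,0],[2,-16,0,0,0,-0.031,0],[2,-16,0,0,0,-0.031,0],[2,-16,0,0,0,-0.031,0],[2,-16,0,0,0,-0.031,0],[2,-10,0,0,0,-0.02,0],[0,0,0,0,0,0,0]]}}

```text
t: 41.6
tool_pos: [0.5054, -0.1203, 0.0514]
ee_rot: [0.728, 0.68, -0.066, -0.062]
wrist_force: [-0.5, 0.0, -1.1]
opening: 0.0156
```

```bash
python3 to.py;  python3 hm.py 36; python3 lipfit.py 36 -10 -1
```

```text
t 41.6 tcp [ 505.4 -120.3   51.4] jaw 1.5042 z [-0.18  -0.001 -0.984] open 15.6 F [-0.5  0.  -1.1] M [-0.02 -0.35  0.03]
q [ 0.21  0.74 -0.07  1.83  0.11  0.76  1.58]
n 1131 med 0.0008 lip nominal [ 390.7 -110.3   43. ] fit [ 392.8 -112.8   45.4] pitch nom -0.4 fit 4.2 yaw 3.075 drot [ 0.041  0.08  -0.007]
```

Call:
{"name": "servo_tool", "arguments": {"moves": [[0,0,0,0.02,0.03,0,0],[0,0,-8,0,0.02,0,0],[0,0,-10,0,0,0,0],[0,0,-10,0,0,0,0],[0,0,-5,0,0,0,0],[0,0,0,0,0,0,0]]}}

```text
t: 42.3
tool_pos: [0.5041, -0.1106, 0.0147]
ee_rot: [0.72, 0.683, -0.077, -0.09]
wrist_force: [0.8, -0.5, -2.0]
opening: 0.0156
```

```bash
python3 to.py;  python3 hm.py 37; python3 lipfit.py 37 -10 -1
```

```text
t 42.3 tcp [ 504.1 -110.6   14.7] jaw 1.5169 z [-0.234  0.024 -0.972] open 15.6 F [ 0.8 -0.5 -2. ] M [-0.04 -0.38  0.02]
q [ 0.21  0.81 -0.08  1.8   0.1   0.77  1.59]
n 1102 med 0.0009 lip nominal [ 389.7 -104.5   13.2] fit [ 391.  -106.3   15.5] pitch nom -3.5 fit -0.2 yaw 3.094 drot [0.077 0.059 0.004]
```

Call:
{"name": "servo_tool", "arguments": {"moves": [[0,0,-4,0,0,0,0],[0,0,-3,0,0,0,0],[0,0,-2,0,0,0,0],[0,0,0,0,0,0,0]]}}

```text
t: 42.8
tool_pos: [0.5058, -0.1111, 0.0077]
ee_rot: [0.721, 0.683, -0.076, -0.088]
wrist_force: [-0.9, 0.7, 1.2]
opening: 0.0156
```

```bash
python3 to.py;  python3 hm.py 38; python3 lipfit.py 38 -10 -1
```

```text
t 42.8 tcp [ 505.8 -111.1    7.7] jaw 1.5162 z [-0.23   0.023 -0.973] open 15.6 F [-0.9  0.7  1.2] M [ 0.06  0.01 -0.01]
q [ 0.21  0.83 -0.08  1.8   0.1   0.75  1.59]
n 1110 med 0.0008 lip nominal [ 390.9 -104.8    5.1] fit [ 391.7 -105.5    7.7] pitch nom -3.3 fit 0.3 yaw 3.087 drot [ 0.017  0.064 -0.   ]
```

Call:
{"name": "servo_tool", "arguments": {"moves": [[0,0,-0.5,0,0,0,0],[0,0,0,0,0,0,21],[0,0,0,0,0,0,24],[0,0,0,0,0,0,35],[0,0,0,0,0,0,50],[0,0,0,0,0,0,50]]}}

```text
t: 43.5
tool_pos: [0.5058, -0.1114, 0.0071]
ee_rot: [0.721, 0.683, -0.076, -0.088]
wrist_force: [1.0, -1.0, 0.5]
opening: 0.0425
```

```bash
python3 to.py;  python3 hm.py 39; python3 -c "
from fit import *
fit_scoop('39',(.43,-.109),3.09)"; python3 fit3.py 39 .684 .099 .0 1.5 90;python3 fit3.py 39 .598 .214 .0 2.7 90
```

```text
t 43.5 tcp [ 505.8 -111.4    7.1] jaw 1.5161 z [-0.229  0.022 -0.973] open 42.5 F [ 1.  -1.   0.5] M [-0.01 -0.18  0.03]
q [ 0.21  0.83 -0.08  1.8   0.1   0.75  1.59]
[0] 1262 scoop [ 0.4302 -0.1067] yaw 3.151 med 0.0066 handle [ 0.5152 -0.1059]
[1] 693 scoop [ 0.4302 -0.1063] yaw 3.0626 med 0.0027 handle [ 0.515  -0.1131]
[0, 1] 1955 scoop [ 0.4307 -0.1063] yaw 3.1186 med 0.0038 handle [ 0.5157 -0.1082]
n 2410 foot [0.6839 0.0987 0.0007] yaw 1.512 tiltdeg 90.1 med 0.0012 cornersz [0.0007 0.0006 0.0007 0.0006] collar [0.6839 0.0984 0.1677]
n 2944 foot [0.598  0.2139 0.0011] yaw 2.715 tiltdeg 89.7 med 0.0012 cornersz [0.0009 0.0013 0.0009 0.0013] collar [0.5972 0.2143 0.1681]
```

Call:
{"name": "servo_tool", "arguments": {"moves": [[2,0,10,0,0,0,50],[5,0,20,0,0,0,50],[8,0,30,0,0,0,50],[8,0,35,0,0.05,0,50],[15,0,35,0,0.07,0,50],[15,0,10,0,0.08,0,50],[0,0,0,0,0,0,50]]}}

```text
t: 44.3
tool_pos: [0.5578, -0.1111, 0.1573]
ee_rot: [0.709, 0.67, -0.15, -0.159]
wrist_force: [-0.5, -0.1, 0.7]
opening: 0.043
```

```bash
python3 to.py;  python3 hm.py 40; python3 -c "
from fit import *
fit_scoop('40',(.43,-.106),3.09)"; python3 -c "
from h import *
save(r.grab_frame('wrist'),'w40')"
```

```text
t 44.3 tcp [ 557.8 -111.1  157.3] jaw 1.5141 z [-0.426  0.023 -0.904] open 43.0 F [-0.5 -0.1  0.7] M [-0.03 -0.42 -0.02]
q [ 0.18  0.79 -0.07  1.38  0.08  1.42  1.6 ]
[0] 1108 scoop [ 0.4306 -0.1065] yaw 3.1011 med 0.0014 handle [ 0.5155 -0.1099]
[1] 670 scoop [ 0.4308 -0.1062] yaw 3.0687 med 0.0021 handle [ 0.5156 -0.1124]
[0, 1] 1778 scoop [ 0.4308 -0.1063] yaw 3.0895 med 0.0018 handle [ 0.5157 -0.1108]
```

View pics/w40.png

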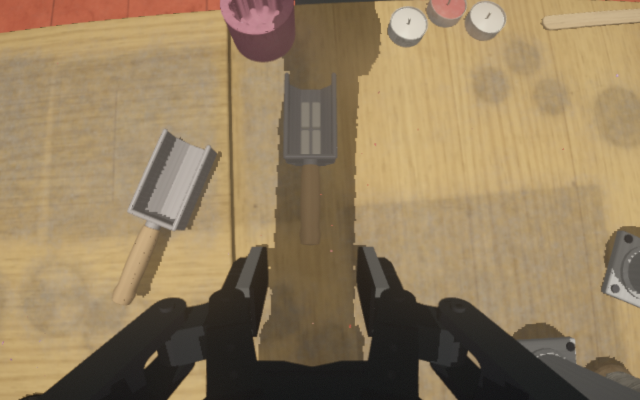

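```bash
python3 grasp.py .4308 -.1063 3.088 -30 -1 60:5,25:4,0:5 50
```

```text
G [ 508.7 -110.5   28. ] tz [-0.499  0.027 -0.866]
#wp [ 529. -112.   64.] rows 5 step 19.3 rot/row 0.016 q [ 0.21  0.89 -0.05  1.46  0.1   1.32  1.63] ikerr 0.0
#wp [ 512. -111.   33.] rows 4 step 8.8 rot/row 0.0 q [ 0.21  0.91 -0.05  1.53  0.11  1.23  1.63] ikerr 0.0
#wp [ 499. -110.   12.] rows 5 step 5.0 rot/row 0.0 q [ 0.21  0.93 -0.05  1.57  0.11  1.17  1.62] ikerr 0.0
5 x [-4.9, 0.1, -18.6, 0.001, 0.016, 0.001, 50.0]
4 x [-4.4, 0.2, -7.6, 0.0, 0.0, 0.0, 50.0]
5 x [-2.5, 0.1, -4.3, 0.0, 0.0, 0.0, 50.0]
```

Call:
{"name": "servo_tool", "arguments": {"moves": [[-5,0.1,-18.6,0.001,0.016,0.001,50],[-5,0.1,-18.6,0.001,0.016,0.001,50],[-5,0.1,-18.6,0.001,0.016,0.001,50],[-5,0.1,-18.6,0.001,0.016,0.001,50],[-5,0.1,-18.6,0.001,0.016,0.001,50],[-4.4,0.2,-7.6,0,0,0,50],[-4.4,0.2,-7.6,0,0,0,50],[0,0,0,0,0,0,50]]}}

```text
t: 45.25
tool_pos: [0.5092, -0.1112, 0.0358]
ee_rot: [0.699, 0.662, -0.185, -0.195]
wrist_force: [0.2, 0.0, -0.1]
opening: 0.0426
```

```bash
python3 to.py; python3 grasp.py .4308 -.1063 3.088 -30 -1 0:6 50
```

```text
t 45.25 tcp [ 509.2 -111.2   35.8] jaw 1.5169 z [-0.518  0.028 -0.855] open 42.6 F [ 0.2  0.  -0.1] M [-0.05 -0.54  0.01]
q [ 0.18  0.93 -0.06  1.52  0.09  1.24  1.59]
G [ 508.7 -110.5   28. ] tz [-0.499  0.027 -0.866]
#wp [ 499. -110.   12.] rows 6 step 4.4 rot/row 0.004 q [ 0.22  0.93 -0.05  1.57  0.11  1.17  1.62] ikerr 0.0
6 x [-1.7, 0.2, -4.0, -0.0, -0.004, 0.0, 50.0]
```

Call:
{"name": "servo_tool", "arguments": {"moves": [[-1.7,0.2,-4,0,-0.004,0,50],[-1.7,0.2,-4,0,-0.004,0,50],[-1.7,0.2,-4,0,-0.004,0,50],[-1.7,0.2,-4,0,-0.004,0,50],[-1.7,0.2,-4,0,-0.004,0,50],[-1.7,0.2,-2,0,-0.004,0,50],[0,0,0,0,0,0,50],[0,0,0,0,0,0,0],[0,0,0,0,0,0,0],[0,0,0,0,0,0,0],[0,0,0,0,0,0,0],[0,0,0,0,0,0,0],[0,0,0,0,0,0,0]], "newtons": 100}}

```text
t: 46.55
tool_pos: [0.5009, -0.1104, 0.0148]
ee_rot: [0.702, 0.665, -0.174, -0.184]
wrist_force: [-0.7, -0.3, 0.5]
opening: 0.0151
```

```bash
python3 to.py; for dy in -.4 0 .3; do python3 - <<E
from pour import *
c=(.598,.214);az=np.arctan2(c[1],c[0]);q0=np.array([-.3,.6,0,1.4,0,1.,1.6])
for z,pit in((250,20),(186,25),(186,45),(186,55)):
    p,TR,G=lip_pose(c,np.pi+az+$dy,np.radians(pit),-30,-1,z,12);q,e=ik(p/1000,TR,q0);print($dy,z,pit,p.round(0),q.round(2),round(e,2))
E
done
```

```text
t 46.55 tcp [ 500.9 -110.4   14.8] jaw 1.517 z [-0.489  0.026 -0.872] open 15.1 F [-0.7 -0.3  0.5] M [ 0.02 -0.41  0.04]
q [ 0.18  0.93 -0.06  1.58  0.1   1.14  1.58]
-0.4 250 20 [708. 208. 298.] [-0.28  0.85  0.04  0.78 -0.08  1.67  1.26] 0.0
-0.4 186 25 [703. 208. 242.] [-0.31  0.81  0.06  1.03 -0.07  1.39  1.27] 0.0
-0.4 186 45 [678. 209. 271.] [-0.43  0.58  0.14  1.43  0.03  0.89  1.18] 0.0
-0.4 186 55 [663. 210. 282.] [-0.53  0.5   0.21  1.61  0.12  0.64  1.07] 0.0
0 250 20 [702. 251. 298.] [-0.34  0.88 -0.    0.73  0.    1.71  1.57] 0.0
0 186 25 [697. 250. 242.] [-0.34  0.82 -0.    0.99  0.    1.42  1.57] 0.0
0 186 45 [674. 241. 271.] [-0.34  0.58 -0.01  1.43  0.    0.87  1.57] 0.0
0 186 55 [659. 236. 282.] [-0.34  0.49 -0.01  1.63  0.01  0.59  1.57] 0.0
0.3 250 20 [686. 280. 298.] [-0.39  0.86 -0.03  0.76  0.07  1.69  1.8 ] 0.0
0.3 186 25 [682. 277. 242.] [-0.37  0.81 -0.05  1.01  0.06  1.4   1.79] 0.0
0.3 186 45 [662. 262. 271.] [-0.27  0.58 -0.12  1.43 -0.01  0.88  1.86] 0.0
0.3 186 55 [650. 253. 282.] [-0.19  0.5  -0.18  1.62 -0.08  0.62  1.94] 0.0
```

Call:
{"name": "servo_tool", "arguments": {"moves": [[0,0,10,0,0,0,0],[2,2,20,0,0,0,0],[3,3,25,0,0,0,0],[3,3,28,0,0,0,0],[3,3,28,0,0,0,0],[3,3,28,0,0,0,0],[3,3,28,0,0,0,0],[3,3,28,0,-0.01,0,0],[3,5,28,0,-0.02,0,0],[3,8,28,0,-0.02,0,0],[3,10,20,0,-0.02,0,0]]}}

```text
t: 47.65
tool_pos: [0.5293, -0.0672, 0.2963]
ee_rot: [0.709, 0.671, -0.147, -0.158]
wrist_force: [-0.0, 0.0, -1.8]
opening: 0.0151
```

```bash
python3 to.py; python3 hm.py 41; python3 lipfit.py 41 -30 -1; python3 fit3.py 41 .684 .099 .0 1.5 90;python3 fit3.py 41 .598 .214 .0 2.7 90; python3 pour.py .598 .214 3.286 -30 -1 250 12 22:17 0;python3 -c "
from h import *
save(r.grab_frame('wrist'),'w41')"
```

```text
t 47.65 tcp [529.3 -67.2 296.3] jaw 1.5141 z [-0.422  0.027 -0.906] open 15.1 F [-0.   0.  -1.8] M [-0.07 -0.79  0.04]
q [ 0.13  0.61 -0.08  1.33  0.04  1.64  1.56]
n 1420 med 0.0008 lip nominal [423.5 -59.3 276.1] fit [422.5 -62.  277.1] pitch nom 5.3 fit 8.3 yaw 3.097 drot [0.071 0.053 0.007]
n 1936 foot [0.6841 0.0987 0.0011] yaw 1.54 tiltdeg 90.1 med 0.0012 cornersz [0.0011 0.001  0.0011 0.001 ] collar [0.6841 0.0984 0.1681]
n 2762 foot [0.5979 0.2139 0.0009] yaw 2.662 tiltdeg 89.8 med 0.0011 cornersz [0.0007 0.001  0.0007 0.001 ] collar [0.5973 0.2142 0.1679]
#wp [705. 230. 301.] rows 17 step 20.2 rot/row 0.021 q [-0.25  0.84 -0.14  0.8   0.08  1.64  1.36] ikerr 0.0
17 x [10.3, 17.3, 0.2, 0.0, -0.017, 0.011, 0.0]
```

View pics/w41.png

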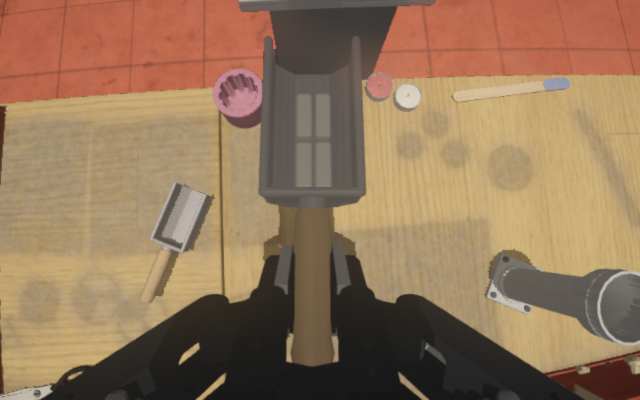

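Call:
{"name": "servo_tool", "arguments": {"moves": [[7,12,1,0,-0.014,0.011,0],[10.5,17.5,1,0,-0.014,0.011,0],[10.5,17.5,1,0,-0.014,0.011,0],[10.5,17.5,1,0,-0.014,0.011,0],[10.5,17.5,1,0,-0.014,0.011,0],[10.5,17.5,1,0,-0.014,0.011,0],[10.5,17.5,1,0,-0.014,0.011,0],[10.5,17.5,1,0,-0.014,0.011,0],[10.5,17.5,1,0,-0.014,0.011,0],[10.5,17.5,1,0,-0.014,0.011,0],[10.5,17.5,1,0,-0.014,0.011,0],[10.5,17.5,1,0,-0.014,0.011,0],[10.5,17.5,1,0,-0.014,0.011,0],[10.5,17.5,1,0,-0.014,0.011,0],[10.5,17.5,1,0,-0.014,0.011,0],[10,17,0,0,-0.014,0.011,0],[5,10,0,0,-0.014,0.011,0],[0,0,0,0,0,0,0]]}}

```text
t: 49.6
tool_pos: [0.7029, 0.2607, 0.2953]
ee_rot: [0.641, 0.76, -0.078, -0.068]
wrist_force: [0.1, 0.6, -1.3]
opening: 0.015
```

```bash
python3 to.py; python3 hm.py 42; python3 lipfit.py 42 -30 -1; python3 fit3.py 42 .598 .214 .0 2.7 90; python3 pour.py .598 .214 3.286 -30 -1 186 12 25:12 0
```

```text
t 49.6 tcp [702.9 260.7 295.3] jaw 1.7406 z [-0.203 -0.033 -0.979] open 15.0 F [ 0.1  0.6 -1.3] M [ 0.13 -0.34  0.03]
q [-0.33  0.93 -0.14  0.62  0.06  1.8   1.32]
n 1383 med 0.0008 lip nominal [604.8 241.5 250.9] fit [604.5 241.8 251.6] pitch nom 18.1 fit 20.4 yaw -2.959 drot [0.042 0.041 0.014]
n 3133 foot [0.598  0.214  0.0011] yaw 2.694 tiltdeg 89.7 med 0.0012 cornersz [0.0009 0.0012 0.0009 0.0012] collar [0.5974 0.2143 0.1681]
#wp [702. 229. 242.] rows 12 step 5.0 rot/row 0.01 q [-0.25  0.82 -0.12  1.    0.07  1.41  1.36] ikerr 0.0
12 x [-0.1, -2.4, -4.4, 0.002, -0.01, -0.002, 0.0]
```

Call:
{"name": "servo_tool", "arguments": {"moves": [[0,-7,0,0,-0.01,-0.002,0],[0,-7,0,0,-0.01,-0.002,0],[0,-7,-5,0,-0.01,-0.002,0],[0,-6,-8,0,-0.01,-0.002,0],[0,-2,-8,0,-0.01,-0.002,0],[0,0,-8,0,-0.01,-0.002,0],[0,0,-8,0,-0.01,0,0],[0,0,0,0,0,0,0]]}}

```text
t: 50.5
tool_pos: [0.7027, 0.2184, 0.2593]
ee_rot: [0.654, 0.753, -0.059, -0.038]
wrist_force: [-1.3, 0.3, -2.2]
opening: 0.0152
```

```bash
python3 to.py; python3 hm.py 43; python3 lipfit.py 43 -30 -1; python3 pour.py .598 .214 3.286 -30 -1 186 12 26:3,34:8 0
```

```text
t 50.5 tcp [702.7 218.4 259.3] jaw 1.7126 z [-0.134 -0.039 -0.99 ] open 15.2 F [-1.3  0.3 -2.2] M [ 0.07 -0.28  0.  ]
q [-0.28  0.85 -0.13  0.89  0.08  1.56  1.33]
n 1282 med 0.0008 lip nominal [608.6 204.2 208.8] fit [606.6 203.3 209.5] pitch nom 22.2 fit 23.7 yaw -2.988 drot [0.013 0.027 0.003]
#wp [701. 229. 244.] rows 3 step 6.5 rot/row 0.023 q [-0.25  0.81 -0.13  1.02  0.08  1.38  1.36] ikerr 0.0
#wp [693. 228. 256.] rows 8 step 1.9 rot/row 0.017 q [-0.25  0.71 -0.12  1.2   0.1   1.17  1.34] ikerr 0.0
3 x [-0.7, 3.4, -5.5, 0.009, -0.021, 0.001, 0.0]
8 x [-1.1, -0.2, 1.5, 0.003, -0.017, -0.0, 0.0]
```

Call:
{"name": "servo_tool", "arguments": {"moves": [[0.5,3.5,-4,0.005,-0.014,0.001,0],[0.5,3.5,-4,0.005,-0.014,0.001,0],[0.5,3,-4,0.005,-0.014,0.001,0],[0.5,1.5,-4,0.005,-0.014,0.001,0],[0,0,0,0,0,0,0]]}}

```text
t: 51.1
tool_pos: [0.7066, 0.2316, 0.2458]
ee_rot: [0.654, 0.756, -0.028, -0.021]
wrist_force: [0.5, -0.0, -1.9]
opening: 0.0151
```

```bash
python3 to.py; python3 hm.py 44; python3 lipfit.py 44 -30 -1; python3 pour.py .598 .214 3.286 -30 -1 186 12 32:6,48:16 0
```

```text
t 51.1 tcp [706.6 231.6 245.8] jaw 1.7151 z [-0.069 -0.015 -0.998] open 15.1 F [ 0.5 -0.  -1.9] M [ 0.03 -0.11 -0.  ]
q [-0.29  0.82 -0.13  0.97  0.09  1.43  1.32]
n 1332 med 0.0009 lip nominal [615.6 217.9 188.4] fit [614.  216.2 189.4] pitch nom 26.0 fit 27.3 yaw -2.986 drot [0.067 0.024 0.008]
#wp [695. 228. 253.] rows 6 step 2.4 rot/row 0.017 q [-0.25  0.73 -0.12  1.16  0.1   1.23  1.34] ikerr 0.0
#wp [673. 225. 274.] rows 16 step 1.9 rot/row 0.017 q [-0.28  0.55 -0.09  1.49  0.16  0.8   1.27] ikerr 0.0
6 x [-2.0, -0.6, 1.2, 0.003, -0.017, 0.0, 0.0]
16 x [-1.4, -0.2, 1.3, 0.003, -0.017, 0.0, 0.0]
```

Call:
{"name": "servo_tool", "arguments": {"moves": [[-2,-0.4,1.2,0.003,-0.017,0,0],[-2,-0.4,1.2,0.003,-0.017,0,0],[-2,-0.4,1.2,0.003,-0.017,0,0],[-2,-0.4,1.2,0.003,-0.017,0,0],[-1.8,-0.3,1.2,0.003,-0.017,0,0],[-1.6,-0.2,1.2,0.003,-0.017,0,0],[-1.4,-0.2,1.3,0.003,-0.017,0,0],[-1.4,-0.2,1.3,0.003,-0.017,0,0],[0,0,0,0,0,0,0]]}}

```text
t: 52.1
tool_pos: [0.6939, 0.2287, 0.2587]
ee_rot: [0.655, 0.755, 0.03, 0.026]
wrist_force: [-0.3, -0.5, -1.6]
opening: 0.0151
```

```bash
python3 to.py; python3 hm.py 45; python3 lipfit.py 45 -30 -1; python3 fit3.py 45 .598 .214 .0 2.7 90;python3 pour.py .598 .214 3.286 -30 -1 186 12 50:12 0;python3 -c "
from h import *
save(r.grab_frame('wrist'),'w45')"
```

```text
t 52.1 tcp [693.9 228.7 258.7] jaw 1.7127 z [ 0.078  0.012 -0.997] open 15.1 F [-0.3 -0.5 -1.6] M [-0.01  0.03 -0.01]
q [-0.29  0.7  -0.13  1.19  0.11  1.19  1.29]
n 1334 med 0.0008 lip nominal [612.2 216.9 187.3] fit [612.5 216.  186.6] pitch nom 34.5 fit 36.3 yaw -2.999 drot [0.032 0.031 0.001]
n 2904 foot [0.5986 0.2136 0.0021] yaw 2.739 tiltdeg 89.2 med 0.0013 cornersz [0.0016 0.0025 0.0016 0.0025] collar [0.5966 0.2145 0.1691]
#wp [670. 224. 277.] rows 12 step 2.5 rot/row 0.023 q [-0.28  0.53 -0.09  1.52  0.17  0.75  1.26] ikerr 0.0
12 x [-2.0, -0.3, 1.5, 0.003, -0.022, 0.0, 0.0]
```

View pics/w45.png

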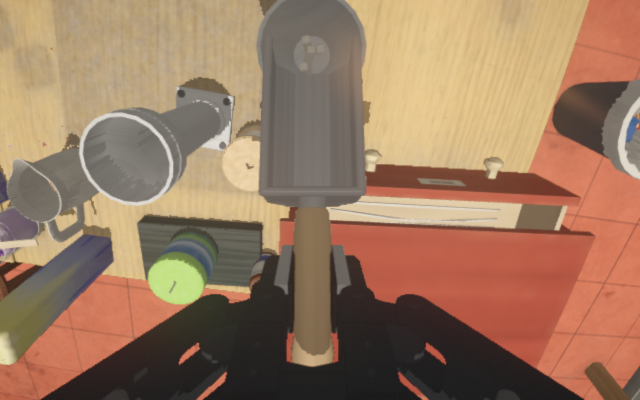

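```bash
python3 -c "
import cv2
im=cv2.imread('pics/w45.png');cv2.imwrite('pics/w45z.png',cv2.resize(im[0:100,245:385],None,fx=5,fy=5,interpolation=cv2.INTER_CUBIC))"
```

```text
(no output)
```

View pics/w45z.png

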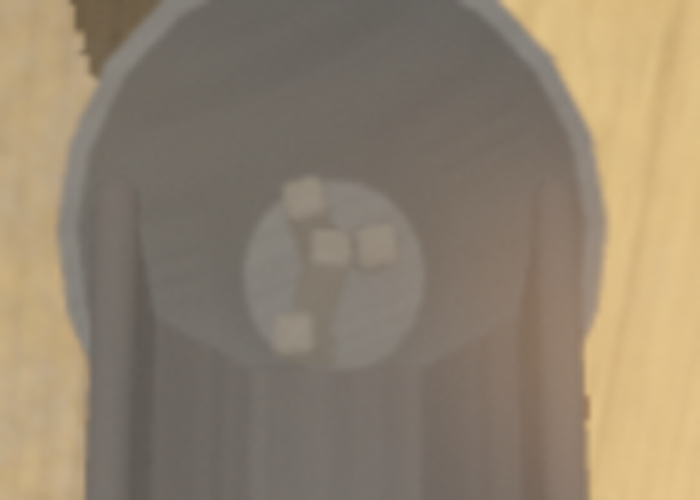

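All four pieces are in mould 1. Next I return scoop a.

Call:
{"name": "servo_tool", "arguments": {"moves": [[0,0,10,0,0,0,0],[0,0,20,0,0.01,0,0],[0,0,25,0,0.02,0,0],[-3,-6,15,0,0.025,-0.01,0],[-8,-14,5,0,0.025,-0.01,0],[-10,-18,0,0,0.025,-0.01,0],[-11,-20,0,0,0.025,-0.01,0],[-11,-20,0,0,0.025,-0.01,0],[-11,-20,0,0,0.025,-0.01,0],[-11,-20,0,0,0.025,-0.01,0],[-11,-20,0,0,0.025,-0.01,0],[-11,-20,0,0,0.025,-0.01,0],[-11,-20,0,0,0.025,-0.01,0],[-11,-20,0,0,0.025,-0.01,0],[-11,-20,0,0,0.025,-0.01,0],[-11,-20,0,0,0.025,-0.01,0],[-11,-20,0,0,0.025,-0.01,0],[-11,-20,0,0,0.025,-0.01,0]]}}

```text
t: 54.05
tool_pos: [0.5315, -0.0657, 0.3382]
ee_rot: [0.705, 0.688, -0.108, -0.132]
wrist_force: [0.1, 0.5, -1.0]
opening: 0.015
```

```bash
python3 to.py; python3 grasp.py .435 -.09 3.09 -30 -1 120:8,25:6 0;python3 hm.py 46;  python3 fit3.py 46 .684 .099 .0 1.5 90;python3 fit3.py 46 .598 .214 .0 2.7 90
```

```text
t 54.05 tcp [531.5 -65.7 338.2] jaw 1.5417 z [-0.334  0.038 -0.942] open 15.0 F [ 0.1  0.5 -1. ] M [-0.08 -0.58  0.02]
q [ 0.14  0.54 -0.09  1.31  0.02  1.64  1.6 ]
G [512.9 -94.   28. ] tz [-0.499  0.026 -0.866]
#wp [563. -97. 115.] rows 8 step 28.4 rot/row 0.023 q [ 0.17  0.87 -0.05  1.32  0.08  1.47  1.62] ikerr 0.0
#wp [516. -94.  33.] rows 6 step 15.8 rot/row 0.0 q [ 0.18  0.91 -0.04  1.52  0.08  1.23  1.62] ikerr 0.0
8 x [4.0, -3.9, -27.8, -0.003, 0.023, -0.002, 0.0]
6 x [-7.9, 0.4, -13.7, 0.0, 0.0, 0.0, 0.0]
n 2066 foot [0.6839 0.0986 0.0009] yaw 1.54 tiltdeg 90.1 med 0.0013 cornersz [0.001  0.0009 0.001  0.0009] collar [0.6839 0.0984 0.1679]
n 2773 foot [0.5981 0.2139 0.0011] yaw 2.694 tiltdeg 89.7 med 0.0012 cornersz [0.0009 0.0013 0.0009 0.0013] collar [0.5973 0.2143 0.1681]
```

Call:
{"name": "servo_tool", "arguments": {"moves": [[-1,-3,-15,-0.002,0.015,-0.001,0],[-1,-3,-22,-0.002,0.015,-0.001,0],[-1,-3,-25,-0.002,0.015,-0.001,0],[-1,-3,-25,-0.002,0.015,-0.001,0],[-1,-3,-25,-0.002,0.015,-0.001,0],[-1,-3,-25,-0.002,0.015,-0.001,0],[-1,-3,-25,-0.002,0.015,-0.001,0],[-1,-3,-25,-0.002,0.015,-0.001,0],[-1,-3,-25,-0.002,0.015,-0.001,0],[-1,0,-22,-0.002,0.015,-0.001,0],[0,0,-20,0,0.015,0,0],[0,0,-15,0,0.015,0,0],[0,0,0,0,0,0,0]]}}

```text
t: 55.45
tool_pos: [0.5179, -0.0886, 0.0468]
ee_rot: [0.694, 0.671, -0.179, -0.191]
wrist_force: [-0.2, 0.2, -0.9]
opening: 0.0153
```

```bash
python3 to.py; python3 grasp.py .435 -.09 3.09 -30 -1 0:6 0;python3 hm.py 47; python3 lipfit.py 47 -30 -1
```

```text
t 55.45 tcp [517.9 -88.6  46.8] jaw 1.5347 z [-0.505  0.025 -0.863] open 15.3 F [-0.2  0.2 -0.9] M [-0.07 -0.78 -0.04]
q [ 0.14  0.91 -0.06  1.51  0.07  1.25  1.59]
G [512.9 -94.   28. ] tz [-0.499  0.026 -0.866]
#wp [503. -94.  12.] rows 6 step 6.4 rot/row 0.003 q [ 0.18  0.93 -0.04  1.57  0.09  1.17  1.61] ikerr 0.0
6 x [-2.4, -0.8, -5.9, -0.001, -0.001, -0.003, 0.0]
n 1090 med 0.0008 lip nominal [410.6 -84.9  37.9] fit [407.8 -85.9  36.9] pitch nom -0.2 fit -0.3 yaw 3.101 drot [ 0.053 -0.002 -0.004]
```

Call:
{"name": "servo_tool", "arguments": {"moves": [[0,0,-9,0,0,0,0],[0,0,-8,0,0,0,0],[0,0,-6,0,0,0,0],[0,0,-4,0,0,0,0],[0,0,0,0,0,0,0]]}}

```text
t: 56.05
tool_pos: [0.5211, -0.089, 0.0226]
ee_rot: [0.695, 0.672, -0.176, -0.187]
wrist_force: [-0.8, -0.1, -1.8]
opening: 0.0154
```

```bash
python3 to.py;python3 hm.py 48; python3 lipfit.py 48 -30 -1
```

```text
t 56.05 tcp [521.1 -89.   22.6] jaw 1.5348 z [-0.496  0.024 -0.868] open 15.4 F [-0.8 -0.1 -1.8] M [-0.11 -0.73 -0.  ]
q [ 0.14  0.95 -0.06  1.52  0.08  1.2   1.58]
n 1096 med 0.0008 lip nominal [413.1 -85.   11. ] fit [411.1 -84.9  11.2] pitch nom 0.3 fit -0.5 yaw 3.093 drot [ 0.008 -0.013 -0.013]
```

Call:
{"name": "servo_tool", "arguments": {"moves": [[0,0,-4,0,0,0,0],[0,0,-3,0,0,0,0],[0,0,-1.5,0,0,0,0],[0,0,0,0,0,0,0]]}}

```text
t: 56.55
tool_pos: [0.5221, -0.0892, 0.0148]
ee_rot: [0.695, 0.672, -0.175, -0.186]
wrist_force: [-0.2, -0.1, 0.3]
opening: 0.0149
```

```bash
python3 to.py;python3 hm.py 49; python3 lipfit.py 49 -30 -1
```

```text
t 56.55 tcp [522.1 -89.2  14.8] jaw 1.5347 z [-0.494  0.024 -0.869] open 14.9 F [-0.2 -0.1  0.3] M [-0.   -0.61 -0.04]
q [ 0.14  0.96 -0.06  1.52  0.08  1.19  1.58]
n 1095 med 0.0008 lip nominal [413.7 -85.2   2.6] fit [411.8 -85.3   3.1] pitch nom 0.4 fit -0.4 yaw 3.102 drot [ 0.014 -0.014 -0.003]
```

Contact has started (moment changing, bottom at about 0–1 mm). Release and retreat along the tool axis.

Call:
{"name": "servo_tool", "arguments": {"moves": [[0,0,-0.5,0,0,0,0],[0,0,0,0,0,0,20],[0,0,0,0,0,0,24],[0,0,0,0,0,0,35],[0,0,0,0,0,0,50],[0,0,0,0,0,0,50],[5,0,9,0,0,0,50],[10,0,18,0,0,0,50],[13,0,25,0,0,0,50],[13,-5,30,0,0,0,50],[0,-10,35,0,0,0,50],[0,-10,35,0,0,0,50],[0,-10,35,0,0,0,50]]}}

```text
t: 57.95
tool_pos: [0.5619, -0.1218, 0.2075]
ee_rot: [0.692, 0.673, -0.178, -0.191]
wrist_force: [0.1, -0.3, 0.2]
opening: 0.0425
```

```bash
python3 to.py;python3 hm.py 50; python3 -c "
from fit import *
fit_scoop('50',(.451,-.087),3.1);fit_scoop('50',(.482,-.2345),2.73)"; python3 fit3.py 50 .684 .099 .0 1.5 90;python3 fit3.py 50 .598 .214 .0 2.7 90;python3 -c "
from h import *
for n in('scene','side','wrist'): save(r.grab_frame(n),n[0]+'50')"
```

```text
t 57.95 tcp [ 561.9 -121.8  207.5] jaw 1.5389 z [-0.503  0.025 -0.864] open 42.5 F [ 0.1 -0.3  0.2] M [-0.04 -0.58  0.02]
q [ 0.17  0.8  -0.05  1.24  0.08  1.63  1.65]
[0] 845 scoop [ 0.4518 -0.0865] yaw 3.1244 med 0.0012 handle [ 0.5368 -0.088 ]
[1] 559 scoop [ 0.4537 -0.0866] yaw 3.0945 med 0.0014 handle [ 0.5386 -0.0906]
[0, 1] 1404 scoop [ 0.4522 -0.0865] yaw 3.1108 med 0.0013 handle [ 0.5372 -0.0891]
[0] 771 scoop [ 0.4827 -0.2347] yaw 2.7379 med 0.0008 handle [ 0.5608 -0.2681]
[1] 365 scoop [ 0.4834 -0.2344] yaw 2.709 med 0.001 handle [ 0.5605 -0.27  ]
[0, 1] 1136 scoop [ 0.4828 -0.2345] yaw 2.7286 med 0.0009 handle [ 0.5607 -0.2686]
n 2406 foot [0.6839 0.0986 0.0008] yaw 1.51 tiltdeg 90.1 med 0.0012 cornersz [0.0008 0.0008 0.0008 0.0008] collar [0.6839 0.0984 0.1678]
n 2855 foot [0.5978 0.2141 0.0008] yaw 2.713 tiltdeg 89.8 med 0.0012 cornersz [0.0007 0.0009 0.0007 0.0009] collar [0.5974 0.2143 0.1678]
```

View pics/w50.png

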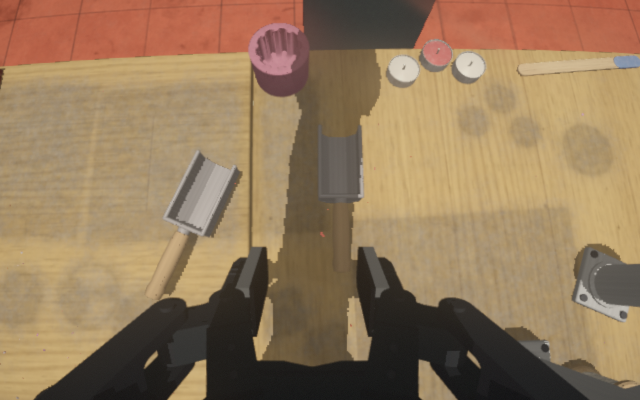

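View pics/s50.png

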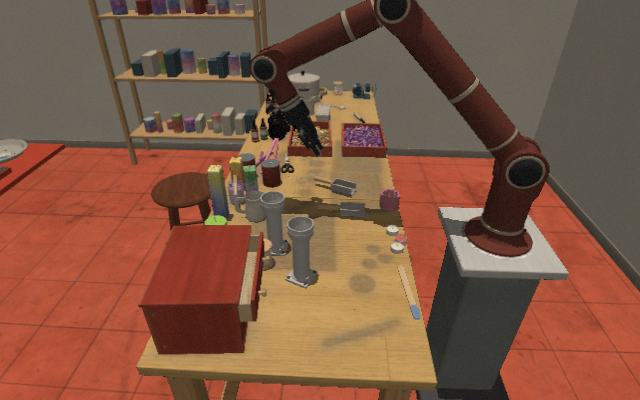

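```bash
python3 -c "
from h import *
f=r.grab_frame('scene');im=cv2.resize(f['img'][100:330,130:430],None,fx=2.6,fy=2.6)[:,:,::-1];cv2.imwrite('pics/c50.png',im)"
```

```text
(no output)
```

View pics/c50.png

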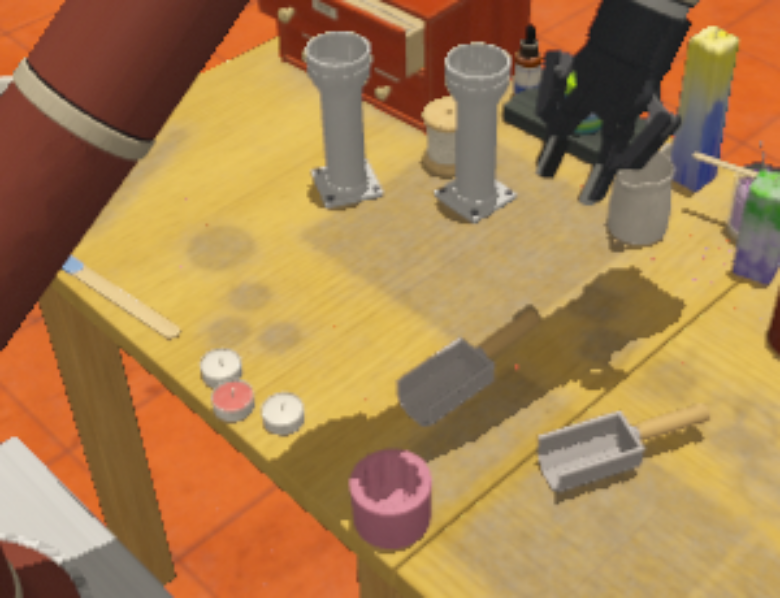

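Both moulds stand, both scoops are flat and empty, nothing is loose on the table, and the gripper is clear.

```bash
python3 -c "
from workcell import r
print(r.job_done())"
```

```text
the job is handed in; nothing more can be done
None
```

I stood up both moulds that were on the table (there was no third) and emptied each scoop into a different one. Scoop b went into the mould nearer the table's middle and scoop a into the left one. Both scoops are back flat on the table, and the job was handed in at about 58 s.

- **Moulds:** the last camera fits put them upright at 89.8° and 90.1°, with their feet on the table at about (0.598, 0.214) and (0.684, 0.099).
- **Offcuts:** pictures into each mould straight after pouring showed four pieces at the bottom, and none were loose on the table. I did not look into the mould with scoop b's pieces again after it was knocked.
- **Scoops:** both are empty and flat, at about (0.452, -0.087) and (0.483, -0.235). I set scoop a down once with its pieces still in it, to grip it again away from the moulds.
- **Bystanders:** the robot touched nothing else, and it was clear of everything at hand-in.

**Flaws and surprises:**
- While I tipped the second mould at about 67°, its foot edge read roughly 3–4 mm above the table for about 0.3 s. I lowered it at once and finished by turning the tool. This may count against the rule on not lifting the foot clear.
- Both moulds' feet slid about 2–3 cm while being tipped.
- The mould with scoop b's pieces was knocked about 4 cm aside after that pour, while the arm was away from it. It stayed upright.

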